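# Find the trench in the sounding box

### The job

Take the sounding rod out of the rack and put it down through the slit in the lid of the sounding box, near one end of the slit, until its tip rests on the hidden sea bed. Feel your way gently along the bed until the rod drops into the deep trench (not one of the shallow dips), and leave it standing there, let go. Leave everything else on the bench as it is.

Things in the scene. Friction and masses are not known exactly. Their poses are not given: they have to be found in the camera images.
- rod: The sounding rod, upright: a steel shaft 8 mm thick and 91 mm long with a round tip, below a wooden handle of square section 18 x 18 mm and 65 mm tall. 155 mm long in all, about 90 g. Origin at the tip, z up along the rod, x and y square to the handle's faces. At the start it hangs in one of the rack's three holes, its handle resting on the rack's top with its underside 100 mm above the bench. It is the one with the square handle.
- rod_tip (a point): The lower end of the sounding rod's shaft (the rod's origin).
- rod_handle (a point): The middle of the rod's square handle, 122.5 mm above the tip (the handle spans 90 to 155 mm above the tip).
- box: The sounding box, fixed to the bench: a closed plywood box 120 mm (x) by 300 mm (y) by 80 mm high, with a slit in its flat lid. Origin at the centre of its underside, z up, y along the slit. Inside, in the dark and not to be seen, lies a rigid sea bed with one deep trench and two shallow dips, all crossing it at right angles to the slit (see the point box_bed).
- box_slit (a point): Centre of the slit at the lid's top, 80 mm above the bench. The slit is straight, 13 mm wide and 150 mm long along the box's y (75 mm to either side of this point); the lid is 6 mm thick.
- box_bed (a point): Point under the slit's centre at the height of the level bed, 28 mm above the bench. The trench is 11.5 mm wide along y with upright walls, its floor 21 mm below the bed; its middle may lie anywhere within 30 mm of this point along y. A dip on each side of it, 34 to 36 mm from its middle: 26 mm wide, 4 mm deep, sides sloping 24 degrees, so the tip can be dragged on through it.
- rack: The wooden rod rack, fixed: 200 mm (x) by 70 mm (y), 100 mm high, origin at the centre of its underside. Holes of 12 mm in its 12 mm thick top (60 mm wide in y) at x = -60, 0 and +60 mm, y = 0; each holds one of the three hand tools, in any order.
- thermo: Bystander in the rack: probe thermometer, black round handle 22 mm thick with a white disc on top, top 138 mm above the bench. Origin at its lower end.
- wand: Bystander in the rack: stirring wand with a round wooden knob 26 mm thick, top 132 mm above the bench. Origin at its lower end.
- dropper: Bystander: small blue dropper bottle, 28 mm thick, 70 mm tall, between box and rack. Origin under its centre.
- jar: Bystander: glass jar with steel cap, 64 mm thick, 85 mm tall, beyond the box. Origin under its centre.
- jar2: Bystander: glass jar with steel cap, 70 mm thick, 100 mm tall, beyond the rack. Origin under its centre.
- petri: Bystander: clear flat dish, 94 mm across, 20 mm tall, beyond the box. Origin under its centre.
- slidebox: Bystander: white slide box 90 x 75 x 32 mm, right of the box. Origin under its centre.
- cardbox: Bystander: teal carton 80 x 110 x 50 mm, at the back right. Origin under its centre.
- lens: Bystander: hand magnifier lying flat, 150 mm long, 10 mm thick, at the front right. Origin in its handle, 60 mm from the lens's centre.

How it is judged:
By the outcome, as a careful person would: the job done as asked, in the order asked, and still so for the second after the job is handed in, with the robot touching nothing.
It also fails if it takes over 72 s, if anything falls off the work surface, if the arm or the gripper's body presses on something with over 40 N, if the wrist force passes 120 N, or if a joint passes its speed limit or range.

### The arm

A 7-joint arm with a two-finger parallel gripper is mounted at the origin on the work surface. World frame = base frame: x ahead of the robot, y to its left, z up, the work surface at z = 0. Lengths are in m, angles in degrees, forces in N, time in s.
With the tool pointing down it reaches from about 0.425 to 0.875 m from the base axis. Payload 4.7 kg.
Tool frame: the origin (TCP) lies at the very end of the fingers, on their centre line; the grasp point (between the pads) lies env.tcp_to_grasp behind it (env.tcp_to_grasp is the distance from the TCP to the grasp point, in m); z points along the fingers, x is the direction in which the jaws open and shut, and the axes are right-handed (so a half turn about z gives the same grasp; the last joint's range is limited). The gripper opens to 87 mm and grips with 3 to 60 N. Pads are 19 mm wide; open, the fingers measure 117 mm over their backs; the gripper's body (75 mm by 190 mm) begins 51 mm behind the grasp point.
Start: joints at [67.672, 18.392, -4.016, 83.108, 1.295, 78.541, -3.26], TCP at [0.255, -0.598, 0.223] pointing down, gripper open.
Joint ranges: [-163.93, 163.93], [-17.29, 119.83], [-79.2, 71.16], [3.27, 140.29], [-89.18, 269.18], [5.43, 117.66], [-154.24, 154.24]. Speed limits (degrees/s): [147.25, 147.25, 180, 180, 180, 180, 180].

### API

Orientations are given as [roll, pitch, yaw] about the fixed x, y, z axes, in that order (R = Rz(yaw) Ry(pitch) Rx(roll)).
In Python, from cell import env gives the robot as it stands. The module is installed in compiled form; this text tells all that it offers.
- The arm moves only by the tool send_rows, never from a script. Its argument "steps" is a list of rows, each a list of 3 entries, a list of its own where there are three numbers: the shift along the tool's x, y, z in m, then the turn, a rotation vector about the tool's x, y, z in rad, then the finger opening in m, from 0 to 0.087. A call has exactly 5 rows; each row is the pose to reach, as a shift and turn from the pose commanded when the call began, along the tool's axes at that moment; what a row does not reach only later rows make up. A row lasts 1/12 s, in which the tool goes at most 41.7 mm and 7.16 degrees, less where a joint would pass 70% of its speed; a pose out of reach is approached as far as the arm can. A call with a gripper value outside its range is refused whole. The fingers move at their own pace and stop on an object; "grip_force" is the grip in N (left out, the last holds). Time passes only in rows, so rows that repeat a pose let the fingers close, or fill a call up. It gives the time, the measured TCP pose, the force and the opening at its end, in the units of the state.
- env.get_obs(): the state, without advancing time (a new reading comes with each control period).
- env.read_camera(name): name is "scene" or "side" or "wrist"; returns a dict with "pixels" (420x560x3 uint8, red, green, blue), "fx", "fy", "cx", "cy" (pixels), "k1" (the pictures are not rectified: a ray, as slopes to the right and down, at radius r is drawn at 1 + k1 r^2 times it, then the intrinsics apply), "position" and "rotation" of the camera in the world. Camera axes: x right, y up, looking along -z (the intrinsics and any distortion apply to the point x, -y, -z); pixel columns grow to the right and rows downward; lengths in m; the calibration is good to about 2 mm. A picture is of the moment at which its call begins. There is no depth.
- env.sign_off(): hands the job in, once; it reports no verdict.
The state is a dict: "time_s": time; "qpos": joint angles; "joint_velocities": joint speeds; "effort": joint torques, N m; "tool_pos": TCP position; "tool_rot": TCP orientation; "force": force on the tool from outside, world axes, zero at the start; "wrist_torque": the same for the moment, N m; "grip_width": finger opening in m.
Only numpy, scipy, OpenCV 4.12 (cv2) and the standard library are available. Lean on these libraries where they do the work, as an engineer would, in place of code of your own. Each camera call takes 0.05 s, during which the arm holds its last target.

## Working session

There is one attempt and no reset: what is moved stays moved. The work goes in short steps, Python scripts to look and compute and a tool call to move; the robot and the scene stay as the last step left them, time stands still between calls to the robot, and variables do not carry over. Pictures are saved under pics/ and viewed, and the job is handed in when it is done.

Besides the shell and the picture viewer there is one more tool, called after "Request:" as name([rows], argument=value, ...), one row to a line, values as JSON. send_rows: Moves the arm, as the interface text tells. Its arguments: {"type":"object","properties":{"steps":{"type":"array"},"grip_force":{"type":"number"}},"required":["steps"]}

```bash
mkdir -p pics; ls
python3 - <<'E'
from cell import env
import cv2
o=env.get_obs();print(o, env.tcp_to_grasp)
for n in ["scene","side","wrist"]:
    c=env.read_camera(n);cv2.imwrite(f"pics/{n}0.png",c["pixels"][:,:,::-1])
    print(n,{k:v for k,v in c.items() if k!="pixels"})
E
```

```text
pics
{'time_s': 0.0, 'qpos': array([67.67208337, 18.44008186, -4.0159388 , 83.17627948,  1.29495919,
       78.53814821, -3.25910929]), 'joint_velocities': array([-0.0033244 , -0.00133194,  0.0163281 , -0.10519699, -0.02457725,
        0.00584401, -0.06291777]), 'effort': array([-2.47310209e-05, -4.91294539e+01, -4.03822884e-01, -3.12527204e+01,
       -6.39894395e-02,  4.36927029e-02,  1.72765772e-04]), 'tool_pos': array([ 0.25513445, -0.59723717,  0.22143789]), 'tool_rot': array([ 1.79994500e+02,  1.09268463e-01, -6.68610393e+01]), 'force': array([-0.02384961, -0.7979156 ,  0.55348327]), 'wrist_torque': array([-0.03193306,  0.01508626,  0.0398106 ]), 'grip_width': 0.08689315936766583} 0.0187
scene {'fx': 515.2712995064026, 'fy': 515.2712995064026, 'cx': 281.35669317352097, 'cy': 204.13438303659998, 'k1': -0.1569645562393174, 'position': array([ 1.50361616, -0.36491266,  0.88090846]), 'rotation': array([51.25130559, -0.62869019, 69.80212239])}
side {'fx': 474.3933130852311, 'fy': 474.3933130852311, 'cx': 277.92960681014875, 'cy': 219.2552136510064, 'k1': -0.14270838281435472, 'position': array([0.35167426, 0.75874107, 0.88099051]), 'rotation': array([ 4.67525599e+01,  2.11761364e-02, -1.63642585e+02])}
wrist {'fx': 308.9584639757871, 'fy': 308.9584639757871, 'cx': 284.76705843017237, 'cy': 213.63052249372743, 'k1': -0.005924987690616143, 'position': array([ 0.32341929, -0.56900876,  0.38336493]), 'rotation': array([-15.46320992,   0.08259618, -66.83283418])}
```

View pics/scene0.png

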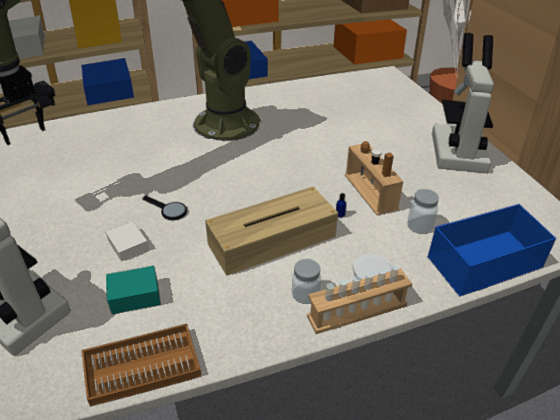

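View pics/side0.png

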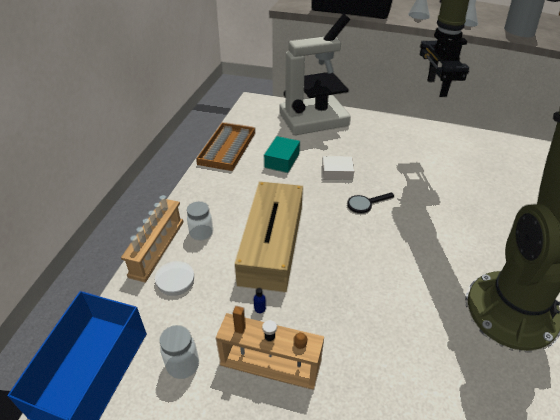

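View pics/wrist0.png

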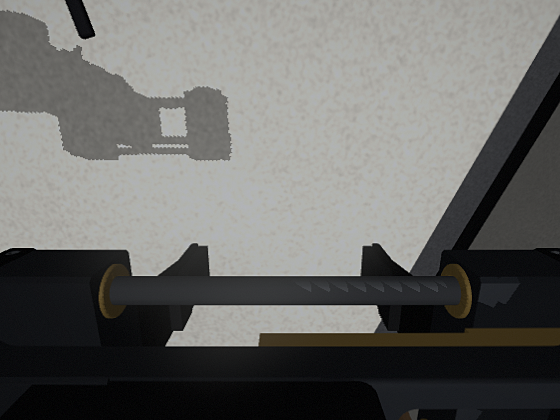

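The rod with the square handle is the tall one at scene (388,165) and side (238,320). The box is at scene (270,225), with its slit running lengthwise. I'll enlarge these regions and write the helpers.

```bash
cat > h.py <<'E'
import numpy as np, cv2
from scipy.spatial.transform import Rotation as R
def Rm(r): return R.from_euler('xyz',r,degrees=True).as_matrix()
def ray(c,u,v):
    K=np.array([[c['fx'],0,c['cx']],[0,c['fy'],c['cy']],[0,0,1]])
    x,y=cv2.undistortPoints(np.array([[[u,v]]],float),K,np.array([c['k1'],0,0,0.]))[0,0]
    return Rm(c['rotation'])@np.array([x,-y,-1])
def atz(c,u,v,z):
    d=ray(c,u,v);p=np.array(c['position']);return p+d*(z-p[2])/d[2]
def proj(c,p):
    q=Rm(c['rotation']).T@(np.array(p)-c['position']);x,y=q[0]/-q[2],-q[1]/-q[2]
    f=1+c['k1']*(x*x+y*y);return np.array([c['fx']*x*f+c['cx'],c['fy']*y*f+c['cy']])
def tri(cs,uvs):
    A=np.zeros((3,3));b=np.zeros(3)
    for c,uv in zip(cs,uvs):
        d=ray(c,*uv);d/=np.linalg.norm(d);M=np.eye(3)-np.outer(d,d);A+=M;b+=M@c['position']
    return np.linalg.solve(A,b)
def crop(c,x0,y0,x1,y1,s,name):
    im=cv2.resize(c['pixels'][y0:y1,x0:x1,::-1],None,fx=s,fy=s,interpolation=cv2.INTER_CUBIC)
    for x in range((x0+9)//10*10,x1,10): 
        cv2.line(im,((x-x0)*s,0),((x-x0)*s,4 if x%50 else 12),(0,0,255),1)
        if x%20==0: cv2.putText(im,str(x),((x-x0)*s,22),0,.35,(0,0,255),1)
    for y in range((y0+9)//10*10,y1,10):
        cv2.line(im,(0,(y-y0)*s),(4 if y%50 else 12,(y-y0)*s),(0,0,255),1)
        if y%20==0: cv2.putText(im,str(y),(6,(y-y0)*s+4),0,.35,(0,0,255),1)
    cv2.imwrite('pics/'+name,im)
E
python3 - <<'E'
from cell import env
from h import *
import pickle
cs=env.read_camera("scene");cd=env.read_camera("side");pickle.dump((cs,cd),open('c0.pkl','wb'))
crop(cs,200,135,420,275,3,'s_all.png')
crop(cs,340,135,410,215,7,'s_rack.png')
crop(cd,225,175,310,295,5,'d_box.png')
crop(cd,210,285,330,390,6,'d_rack.png')
E
```

```text
(no output)
```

View pics/s_all.png

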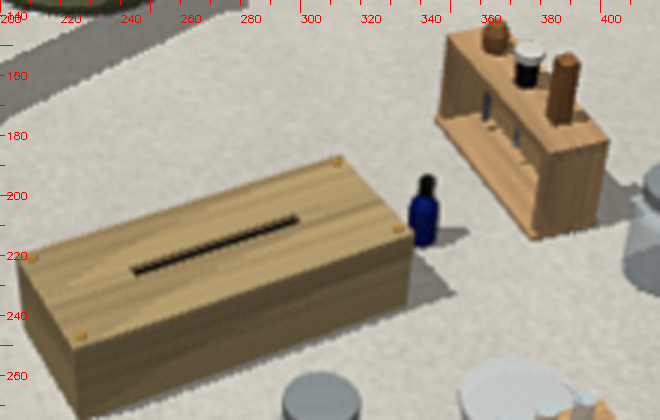

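View pics/s_rack.png

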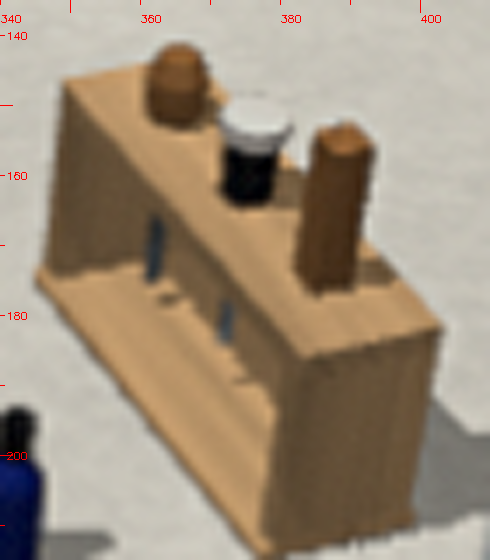

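View pics/d_box.png

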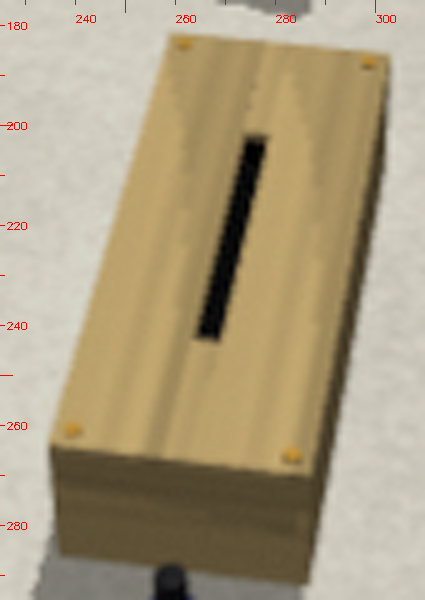

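View pics/d_rack.png

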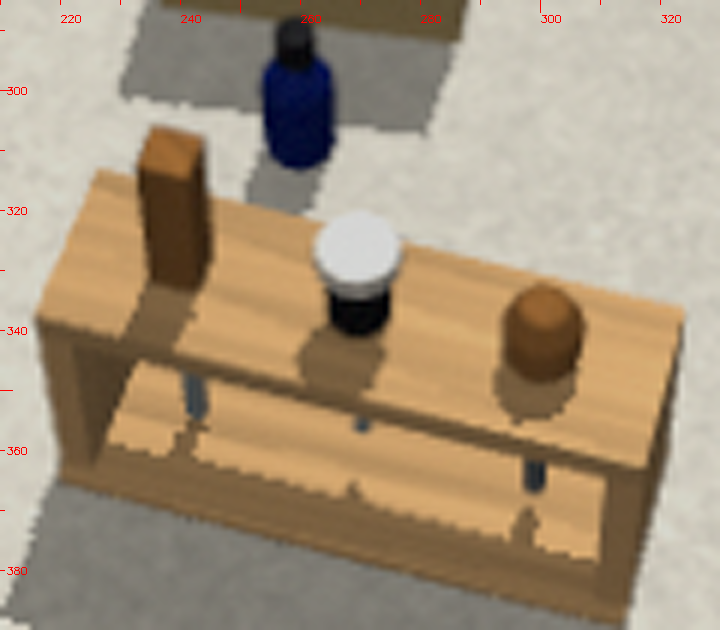

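```bash
cat > fit.py <<'E'
from h import *
import pickle
from scipy.optimize import least_squares
cs,cd=pickle.load(open('c0.pkl','rb'))
def fit(model,obs,x0):
    def P(x,l):
        c,s=np.cos(x[2]),np.sin(x[2]);return np.array([x[0]+c*l[0]-s*l[1],x[1]+s*l[0]+c*l[1],l[2]])
    f=lambda x:np.concatenate([proj(c,P(x,l))-uv for c,l,uv in obs])
    r=least_squares(f,x0);return r.x,r.fun.reshape(-1,2),P
# near end in the side view = +y ; scene: left end = -y
w,h=.06,.15
def box(cams):
    o=[]
    if 'd' in cams:o+=[(cd,l,uv) for l,uv in [((w,-h,.08),(258.6,182.2)),((-w,-h,.08),(302.8,186.2)),((w,h,.08),(235.4,264)),((-w,h,.08),(287,270)),((0,-.075,.08),(276.4,202.1)),((0,.075,.08),(266.1,243))]]
    if 's' in cams:o+=[(cs,l,uv) for l,uv in [((-w,-h,.08),(206,222.3)),((-w,h,.08),(312.7,186.7)),((w,h,.08),(337.3,212.3)),((w,-h,.08),(226,251.7)),((0,-.075,.08),(245.3,225.7)),((0,.075,.08),(298.7,207.7))]]
    return o
for k in ['d','s','ds']:
    x,r,_=fit(None,box(k),[.6,0,0]);print('box',k,x[:2].round(4),np.degrees(x[2]).round(2));print(r.round(1).tolist())
def rack(cams):
    o=[];a,b=.1,.03
    if 'd' in cams:o+=[(cd,l,uv) for l,uv in [((a,-b,.1),(226.2,313.3)),((a,b,.1),(216.2,338)),((-a,-b,.1),(324,336.3)),((-a,b,.1),(317.2,362.8))]]
    if 's' in cams:o+=[(cs,l,uv) for l,uv in [((-a,-b,.1),(349.3,146.7)),((a,b,.1),(402.9,181.4)),((a,-b,.1),(383.3,186.1))]]
    return o
for k in ['d','s','ds']:
    x,r,P=fit(None,rack(k),[.6,.3,0]);print('rack',k,x[:2].round(4),np.degrees(x[2]).round(2),P(x,(.06,0,.1)).round(4));print(r.round(1).tolist())
print('rod',tri([cd,cs],[(238.7,310),(389.1,154.7)]),atz(cd,238.7,310,.165),atz(cs,389.1,154.7,.165))
E
python3 fit.py
```

```text
box d [ 0.6043 -0.046 ] 7.66
[[0.0, -0.8], [0.1, -0.6], [-0.9, 0.3], [0.5, 0.5], [-0.1, -0.4], [0.4, 0.4]]
box s [ 0.6084 -0.0487] 8.68
[[-0.7, -0.8], [-0.1, -0.7], [1.0, -0.3], [-0.1, 0.8], [-0.8, 0.7], [0.7, -0.3]]
box ds [ 0.6058 -0.0475] 8.12
[[-0.8, -1.2], [-0.8, -1.2], [-0.8, -0.1], [0.6, -0.3], [-0.7, -0.9], [0.2, -0.2], [-0.5, -2.0], [0.4, -1.1], [1.1, -0.6], [-0.4, -0.4], [-0.8, -0.3], [0.9, -0.8]]
rack d [0.5076 0.2827] 0.72 [0.5676 0.2835 0.1   ]
[[-0.1, -0.1], [-0.7, -0.2], [0.4, -0.1], [0.4, 0.2]]
rack s [0.511  0.2806] -0.31 [0.571  0.2802 0.1   ]
[[-0.2, -0.4], [0.4, 0.3], [-0.2, 0.0]]
rack ds [0.508  0.2823] 0.42 [0.568  0.2827 0.1   ]
[[-0.0, -0.5], [-0.8, -0.7], [0.2, -0.1], [0.1, 0.1], [-0.5, -0.9], [0.7, -0.7], [0.3, -0.8]]
rod [0.56788626 0.28166166 0.16289388] [0.5669368 0.2826064 0.165    ] [0.57116329 0.28000766 0.165     ]
```

```bash
cat >> h.py <<'E'
def plan(env,p,rpy):
    o=env.get_obs();M=Rm(o['tool_rot'])
    s=M.T@(np.array(p)-o['tool_pos']);r=R.from_matrix(M.T@Rm(rpy)).as_rotvec()
    print('shift',s.round(4).tolist(),'rv',r.round(3).tolist(),'|s|',np.linalg.norm(s).round(3),'pos',o['tool_pos'].round(4),o['tool_rot'].round(2),'F',o['force'].round(2),'g',round(o['grip_width'],4),'t',o['time_s'])
E
python3 - <<'E'
from cell import env
from h import *
plan(env,[.5,-.25,.28],[180,0,-67])
plan(env,[.568,.282,.28],[180,0,-90])
E
```

```text
shift [-0.2234, -0.3616, -0.0578] rv [0.0, 0.001, 0.002] |s| 0.429 pos [ 0.2553 -0.5975  0.222 ] [ 1.800e+02  5.000e-02 -6.686e+01] F [-0.16 -0.35  0.8 ] g 0.087 t 0.25
shift [-0.6859, -0.6332, -0.0574] rv [0.0, 0.001, 0.404] |s| 0.935 pos [ 0.2553 -0.5975  0.222 ] [ 1.800e+02  5.000e-02 -6.686e+01] F [-0.16 -0.35  0.8 ] g 0.087 t 0.25
```

Request:
send_rows([
  [[-0.015, -0.024, -0.004], [0, 0, 0], 0.087],
  [[-0.035, -0.056, -0.01], [0, 0, 0], 0.087],
  [[-0.055, -0.088, -0.018], [0, 0, 0], 0.087],
  [[-0.076, -0.122, -0.026], [0, 0, 0], 0.087],
  [[-0.097, -0.156, -0.034], [0, 0, 0], 0.087],
], grip_force=20)

```text
time_s: 0.67
tool_pos: [0.3613, -0.4457, 0.2568]
tool_rot: [180.0, -0.0, -66.9]
force: [0.7, -1.1, -0.1]
grip_width: 0.0869
```

Request:
send_rows([
  [[-0.021, -0.033, -0.006], [0, 0, 0.02], 0.06],
  [[-0.042, -0.066, -0.012], [0, 0, 0.05], 0.06],
  [[-0.064, -0.099, -0.017], [0, 0, 0.1], 0.06],
  [[-0.09, -0.13, -0.02], [0, 0, 0.15], 0.06],
  [[-0.12, -0.156, -0.02], [0, 0, 0.2], 0.06],
])

```text
time_s: 1.08
tool_pos: [0.4587, -0.2738, 0.2773]
tool_rot: [-179.9, -0.1, -78.4]
force: [1.3, -0.2, 0.2]
grip_width: 0.0636
```

Run:
```python
from cell import env
from h import *
plan(env,[.568,.282,.28],[180,0,-90])
```

```text
shift [-0.5226, -0.2185, -0.0029] rv [-0.002, -0.001, 0.202] |s| 0.566 pos [ 0.4587 -0.2738  0.2773] [-1.7991e+02 -6.0000e-02 -7.8430e+01] F [ 1.28 -0.19  0.17] g 0.0636 t 1.0833
```

Request:
send_rows([
  [[-0.035, -0.015, 0], [0, 0, 0.03], 0.06],
  [[-0.072, -0.03, 0], [0, 0, 0.06], 0.06],
  [[-0.11, -0.046, 0], [0, 0, 0.09], 0.06],
  [[-0.148, -0.062, 0], [0, 0, 0.12], 0.06],
  [[-0.186, -0.078, 0], [0, 0, 0.15], 0.06],
])

```text
time_s: 1.5
tool_pos: [0.4956, -0.0757, 0.2767]
tool_rot: [-180.0, -0.0, -87.0]
force: [0.9, -0.5, -0.3]
grip_width: 0.0601
```

Request:
send_rows([
  [[-0.038, -0.012, 0], [0, 0, 0.02], 0.06],
  [[-0.076, -0.022, 0], [0, 0, 0.05], 0.06],
  [[-0.114, -0.032, 0], [0, 0, 0.05], 0.06],
  [[-0.15, -0.04, 0], [0, 0, 0.05], 0.06],
  [[-0.18, -0.046, 0], [0, 0, 0.05], 0.06],
])

```text
time_s: 1.92
tool_pos: [0.5319, 0.1078, 0.2768]
tool_rot: [-180.0, 0.0, -89.7]
force: [0.3, -0.3, -0.3]
grip_width: 0.0599
```

Run:
```python
from cell import env
from h import *
plan(env,[.568,.282,.28],[180,0,-90])
```

```text
shift [-0.174, -0.0372, -0.0031] rv [-0.001, 0.001, 0.006] |s| 0.178 pos [0.5319 0.1078 0.2768] [-1.7996e+02  4.0000e-02 -8.9660e+01] F [ 0.25 -0.31 -0.29] g 0.0599 t 1.9167
```

Request:
send_rows([
  [[-0.038, -0.008, 0], [0, 0, 0], 0.06],
  [[-0.076, -0.018, 0], [0, 0, 0], 0.06],
  [[-0.114, -0.028, 0], [0, 0, 0], 0.06],
  [[-0.15, -0.034, 0], [0, 0, 0], 0.06],
  [[-0.165, -0.036, 0], [0, 0, 0], 0.06],
])

```text
time_s: 2.33
tool_pos: [0.5661, 0.2757, 0.276]
tool_rot: [179.9, 0.2, -89.4]
force: [-1.6, -0.0, 0.3]
grip_width: 0.06
```

Run:
```python
from cell import env
from h import *
plan(env,[.568,.282,.28],[180,0,-90])
c=env.read_camera('wrist');cv2.imwrite('pics/w1.png',c['pixels'][:,:,::-1])
print(c['position'],c['rotation'],proj(c,[.568,.282,.165]),proj(c,[.568,.282,.1]),proj(c,[.508,.2825,.1]))
plan(env,[.568,.282,.28],[180,0,-90])
```

```text
shift [-0.0063, -0.0019, -0.004] rv [0.001, 0.004, 0.01] |s| 0.008 pos [0.5661 0.2757 0.276 ] [179.92   0.22 -89.45] F [-1.65 -0.01  0.28] g 0.06 t 2.3333
[0.64043525 0.27551273 0.43766427] [-15.54282325   0.24167888 -89.42040627] [278.11998856 209.96097346] [279.5732824  195.01831824] [278.85718945 245.33570719]
shift [-0.0046, -0.0025, -0.0041] rv [0.002, 0.005, 0.012] |s| 0.007 pos [0.5655 0.2774 0.2758] [179.9    0.29 -89.3 ] F [-1.1   0.29  0.72] g 0.0598 t 2.3833
```

View pics/w1.png

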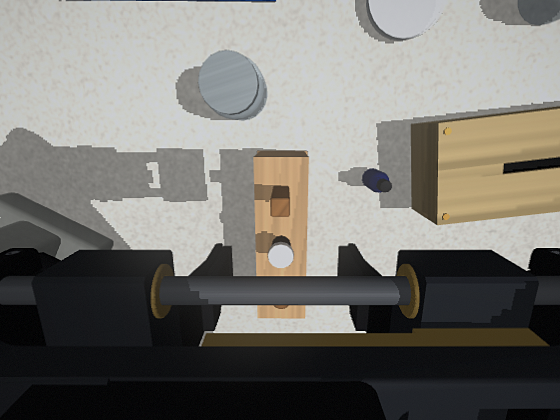

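Run:
```python
from cell import env
from h import *
import pickle
c=env.read_camera('wrist');pickle.dump(c,open('w1.pkl','wb'))
crop(c,240,140,330,240,6,'w1c.png')
print(env.get_obs()['tool_pos'])
```

```text
[0.56584042 0.27438881 0.27590611]
```

View pics/w1c.png

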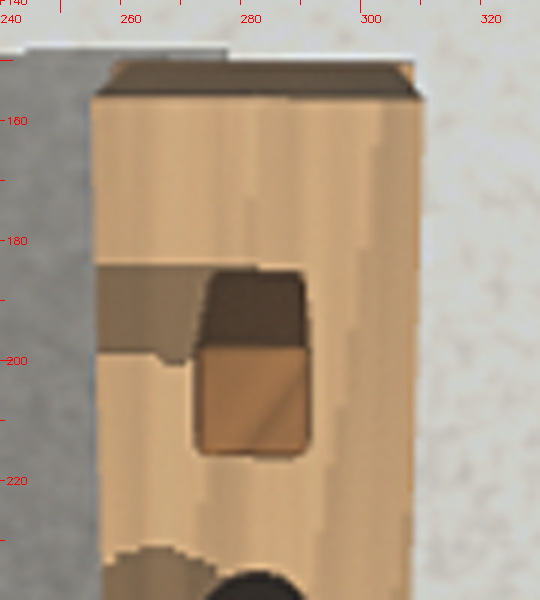

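Run:
```python
from cell import env
from h import *
import pickle
c=pickle.load(open('w1.pkl','rb'))
p=atz(c,282,206.7,.165);print(p, [atz(c,u,206.7,.165)[:2] for u in (272.5,291.5)],[atz(c,282,v,.165)[:2] for v in (197.8,216)])
print('rack edges',atz(c,255.5,156,.1),atz(c,310,156,.1),atz(c,256.8,238,.1),atz(c,308,238,.1))
# box corners/slit seen in the wrist view
plan(env,[p[0],p[1],.125],[180,0,-90])
crop(c,400,80,560,240,5,'w1b.png')
```

```text
[0.57048201 0.28028154 0.165     ] [array([0.57036044, 0.28892727]), array([0.5706036 , 0.27163888])] [array([0.57877029, 0.28036672]), array([0.56167899, 0.28019109])]
rack edges [0.60994629 0.31019426 0.1       ] [0.61071849 0.25143124 0.1       ] [0.51605499 0.30987754 0.1       ] [0.51692655 0.25050913 0.1       ]
shift [-0.0054, -0.005, 0.1509] rv [0.002, 0.003, 0.011] |s| 0.151 pos [0.5658 0.2744 0.2759] [ 1.7989e+02  1.5000e-01 -8.9390e+01] F [-0.97 -0.35 -0.32] g 0.0603 t 2.4333
```

View pics/w1b.png

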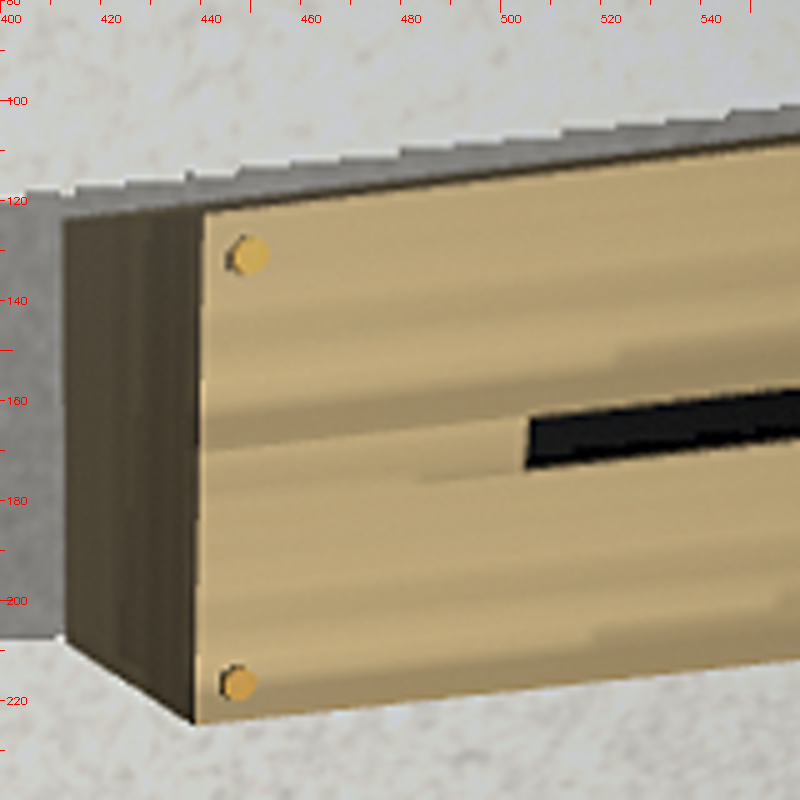

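Request:
send_rows([
  [[-0.006, -0.004, 0.02], [0, 0, 0.008], 0.05],
  [[-0.006, -0.004, 0.045], [0, 0, 0.008], 0.05],
  [[-0.006, -0.004, 0.07], [0, 0, 0.008], 0.05],
  [[-0.006, -0.004, 0.085], [0, 0, 0.008], 0.05],
  [[-0.006, -0.004, 0.09], [0, 0, 0.008], 0.05],
])

```text
time_s: 2.85
tool_pos: [0.5704, 0.2728, 0.1833]
tool_rot: [179.8, -0.2, -90.3]
force: [0.2, -0.8, -0.1]
grip_width: 0.0504
```

Run:
```python
from cell import env
from h import *
c=env.read_camera('wrist');crop(c,200,180,360,320,5,'w2.png')
print(proj(c,[.5695,.281,.165]))
plan(env,[.5695,.281,.121],[180,0,-90])
```

```text
[271.21405423 252.21253412]
shift [-0.0079, 0.0009, 0.0629] rv [0.004, -0.003, -0.006] |s| 0.063 pos [0.5706 0.2733 0.1839] [ 1.7979e+02 -1.6000e-01 -9.0340e+01] F [ 0.4   0.25 -0.66] g 0.0502 t 2.9
```

View pics/w2.png

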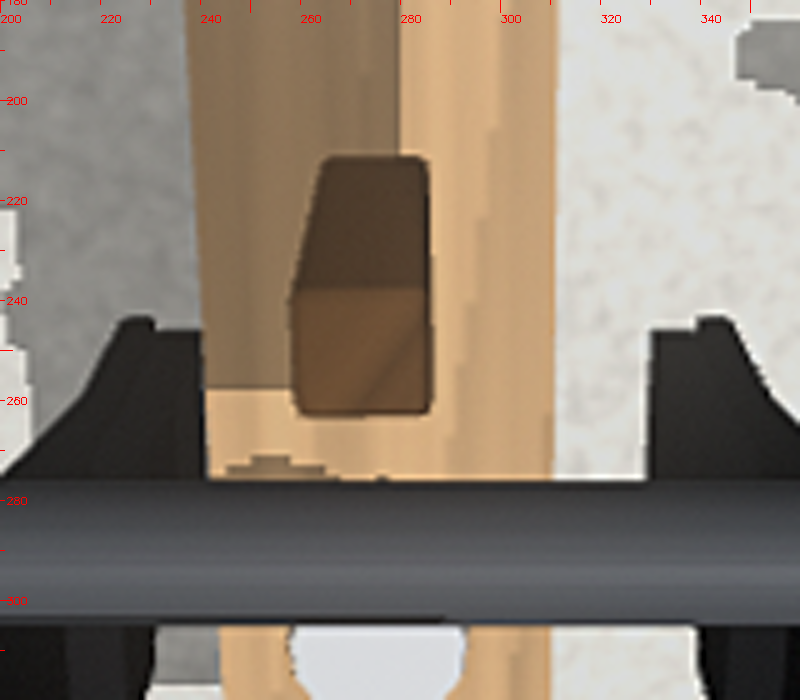

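Request:
send_rows([
  [[-0.007, 0, 0], [0, 0, 0], 0.05],
  [[-0.0075, 0, 0.01], [0, 0, 0], 0.05],
  [[-0.0075, 0, 0.028], [0, 0, 0], 0.05],
  [[-0.0075, 0, 0.048], [0, 0, 0], 0.05],
  [[-0.0075, 0, 0.062], [0, 0, 0], 0.05],
])

```text
time_s: 3.32
tool_pos: [0.5715, 0.2835, 0.1239]
tool_rot: [-180.0, 0.0, -90.2]
force: [0.3, -0.1, -0.2]
grip_width: 0.0503
```

Run:
```python
from cell import env
from h import *
c=env.read_camera('wrist');cv2.imwrite('pics/w3.png',c['pixels'][:,:,::-1])
plan(env,[.5705,.281,.121],[180,0,-90])
```

```text
shift [0.0014, -0.0006, -0.0001] rv [0.004, -0.002, -0.004] |s| 0.002 pos [0.57   0.2824 0.1209] [ 1.7979e+02 -1.0000e-01 -9.0220e+01] F [-0.62 -1.3  -1.61] g 0.0499 t 3.3667
```

View pics/w3.png

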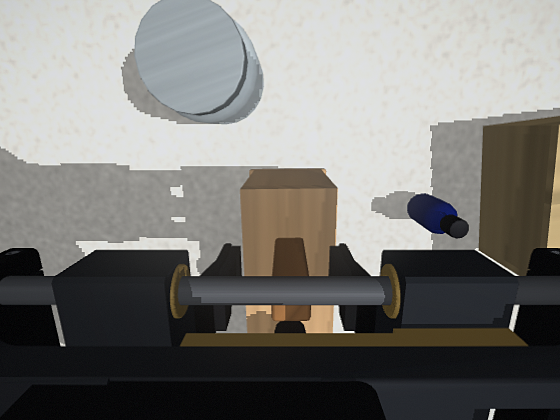

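The rod (px 291,290) sits centred between the fingers (240 and 333). Closing now.

Request:
send_rows([
  [[0, 0, 0], [0, 0, 0], 0.03],
  [[0, 0, 0], [0, 0, 0], 0.02],
  [[0, 0, 0], [0, 0, 0], 0.012],
  [[0, 0, 0], [0, 0, 0], 0.01],
  [[0, 0, 0], [0, 0, 0], 0.01],
], grip_force=30)

```text
time_s: 3.78
tool_pos: [0.572, 0.2835, 0.1256]
tool_rot: [-179.9, 0.0, -90.2]
force: [1.2, -1.0, 0.1]
grip_width: 0.0244
```

Request:
send_rows([
  [[0, 0, 0], [0, 0, 0], 0.01],
  [[0, 0, 0], [0, 0, 0], 0.01],
  [[0, 0, -0.004], [0, 0, 0], 0.01],
  [[0, 0, -0.012], [0, 0, 0], 0.01],
  [[0, 0, -0.024], [0, 0, 0], 0.01],
])

```text
time_s: 4.2
tool_pos: [0.5707, 0.2829, 0.1482]
tool_rot: [179.9, -0.0, -90.2]
force: [-0.4, 0.4, -1.4]
grip_width: 0.0175
```

Run:
```python
from cell import env
from h import *
plan(env,[.5705,.281,.27],[180,0,-90])
```

```text
shift [0.0019, 0.0004, -0.1218] rv [0.002, -0.001, -0.004] |s| 0.122 pos [0.5707 0.2829 0.1482] [ 1.7988e+02 -4.0000e-02 -9.0230e+01] F [-0.41  0.4  -1.35] g 0.0175 t 4.2
```

Request:
send_rows([
  [[0, 0, -0.02], [0, 0, 0], 0.01],
  [[0, 0, -0.045], [0, 0, 0], 0.01],
  [[0, 0, -0.075], [0, 0, 0], 0.01],
  [[0, 0, -0.105], [0, 0, 0], 0.01],
  [[0, 0, -0.115], [0, 0, 0], 0.01],
])

```text
time_s: 4.62
tool_pos: [0.5728, 0.2848, 0.2698]
tool_rot: [-179.6, 0.2, -90.2]
force: [0.5, 1.0, 0.1]
grip_width: 0.0179
```

Run:
```python
from cell import env
from h import *
import pickle
cs=env.read_camera("scene");cd=env.read_camera("side");pickle.dump((cs,cd),open('c1.pkl','wb'))
o=env.get_obs();p=o['tool_pos'];print(p)
for c in(cs,cd):print(proj(c,p),proj(c,p-[0,0,.115]))
crop(cs,330,60,430,190,5,'s2.png');crop(cd,190,190,290,340,5,'d2.png')
plan(env,[.596,.020,.27],[180,0,-82])
```

```text
[0.57240736 0.28441559 0.26697969]
[396.48994143 119.73293918] [390.13750413 158.88843139]
[231.69165795 274.30166878] [236.02512109 314.20353577]
shift [0.2643, -0.0247, -0.0035] rv [-0.005, 0.002, -0.144] |s| 0.265 pos [0.5724 0.2844 0.267 ] [-1.797e+02  1.400e-01 -9.023e+01] F [ 0.34  0.23 -1.75] g 0.018 t 4.7167
```

View pics/s2.png

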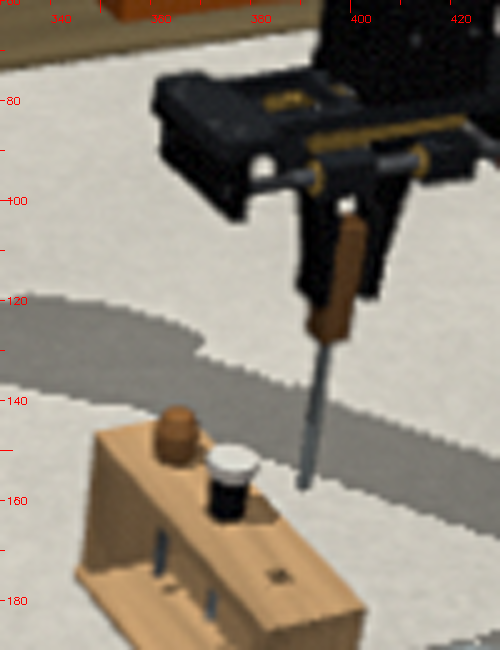

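View pics/d2.png

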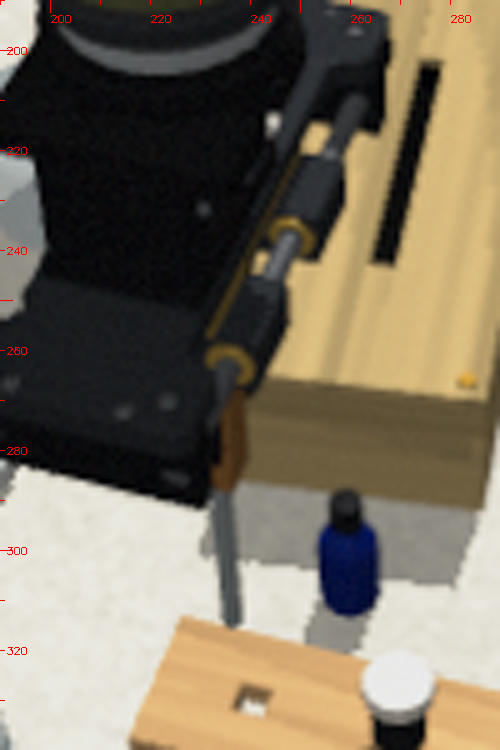

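Run:
```python
from h import *
import pickle
w=pickle.load(open('w1.pkl','rb'))
print('w slit end',atz(w,505.6,168.5,.08),'corners',atz(w,440.8,122.5,.08),atz(w,439,224.5,.08))
for b in ([.6043,-.046,7.66],[.6084,-.0487,8.68],[.6058,-.0475,8.12]):
    a=np.radians(b[2]);e=lambda x,y:(round(b[0]+np.cos(a)*x-np.sin(a)*y,4),round(b[1]+np.sin(a)*x+np.cos(a)*y,4))
    print(e(0,.075),e(.06,.15),e(-.06,.15),e(0,.062))
cs,cd=pickle.load(open('c1.pkl','rb'))
print(tri([cs,cd],[(390.6,157.6),(236.4,315.2)]))
```

```text
w slit end [0.59792897 0.02387857 0.08      ] corners [0.64766188 0.10612935 0.08      ] [0.52927483 0.09084625 0.08      ]
(np.float64(0.5943), np.float64(0.0283)) (np.float64(0.6438), np.float64(0.1107)) (np.float64(0.5248), np.float64(0.0947)) (np.float64(0.596), np.float64(0.0154))
(np.float64(0.5971), np.float64(0.0254)) (np.float64(0.6451), np.float64(0.1086)) (np.float64(0.5264), np.float64(0.0905)) (np.float64(0.599), np.float64(0.0126))
(np.float64(0.5952), np.float64(0.0267)) (np.float64(0.644), np.float64(0.1095)) (np.float64(0.5252), np.float64(0.0925)) (np.float64(0.597), np.float64(0.0139))
[0.57020229 0.28717249 0.15377744]
```

Request:
send_rows([
  [[0.02, -0.002, 0], [0, 0, -0.02], 0.01],
  [[0.055, -0.006, 0], [0, 0, -0.05], 0.01],
  [[0.092, -0.01, 0], [0, 0, -0.08], 0.01],
  [[0.128, -0.014, 0], [0, 0, -0.11], 0.01],
  [[0.16, -0.018, 0], [0, 0, -0.13], 0.01],
])

```text
time_s: 5.13
tool_pos: [0.5879, 0.1201, 0.2614]
tool_rot: [179.8, -0.1, -82.8]
force: [0.1, -0.2, -1.2]
grip_width: 0.0177
```

Run:
```python
from cell import env
from h import *
plan(env,[.597,.0135,.21],[180,0,-82])
```

```text
shift [0.1068, 0.0042, 0.0515] rv [0.003, -0.001, -0.013] |s| 0.119 pos [0.5879 0.1201 0.2614] [ 1.7982e+02 -6.0000e-02 -8.2770e+01] F [ 0.11 -0.19 -1.21] g 0.0177 t 5.1333
```

Request:
send_rows([
  [[0.03, 0.001, 0.005], [0, 0, -0.01], 0.01],
  [[0.06, 0.002, 0.015], [0, 0, -0.01], 0.01],
  [[0.09, 0.003, 0.025], [0, 0, -0.01], 0.01],
  [[0.1, 0.004, 0.035], [0, 0, -0.01], 0.01],
  [[0.104, 0.004, 0.045], [0, 0, -0.01], 0.01],
])

```text
time_s: 5.55
tool_pos: [0.597, 0.0155, 0.216]
tool_rot: [179.8, -0.0, -82.5]
force: [-0.5, 0.1, -0.7]
grip_width: 0.0178
```

Request:
send_rows([
  [[0, 0, 0], [0, 0, 0], 0.01],
  [[0, 0, 0], [0, 0, 0], 0.01],
  [[0, 0, 0], [0, 0, 0], 0.01],
  [[0, 0, 0], [0, 0, 0], 0.01],
  [[0, 0, 0], [0, 0, 0], 0.01],
])

```text
time_s: 5.97
tool_pos: [0.5981, 0.0212, 0.2193]
tool_rot: [-179.9, 0.0, -82.1]
force: [-0.2, -0.8, -1.1]
grip_width: 0.0178
```

Run:
```python
from cell import env
from h import *
import pickle
plan(env,[.597,.0135,.21],[180,0,-82])
cs=env.read_camera("scene");cd=env.read_camera("side");w=env.read_camera('wrist');pickle.dump((cs,cd,w),open('c2.pkl','wb'))
crop(cs,230,130,350,240,6,'s3.png');crop(cd,220,180,320,280,6,'d3.png')
cv2.imwrite('pics/w4.png',w['pixels'][:,:,::-1])
plan(env,[.597,.0135,.21],[180,0,-82])
```

```text
shift [0.0075, 0.0021, 0.0093] rv [-0.001, 0.0, -0.001] |s| 0.012 pos [0.5981 0.0212 0.2193] [-1.7993e+02  1.0000e-02 -8.2080e+01] F [-0.18 -0.78 -1.11] g 0.0178 t 5.9667
shift [0.0064, 0.0019, 0.009] rv [-0.001, -0.0, -0.003] |s| 0.011 pos [0.598  0.0201 0.219 ] [-1.7996e+02 -1.0000e-02 -8.2160e+01] F [ 0.01 -0.02 -0.31] g 0.0178 t 6.1167
```

View pics/s3.png

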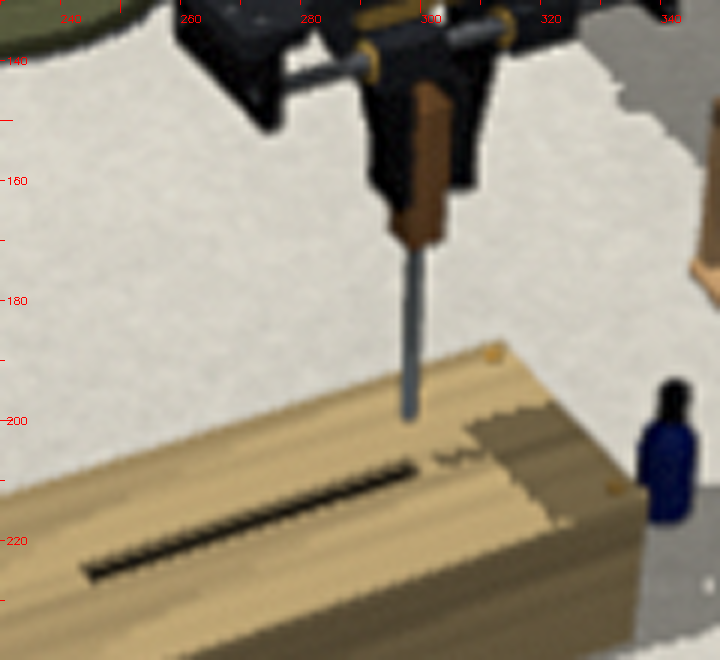

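View pics/d3.png

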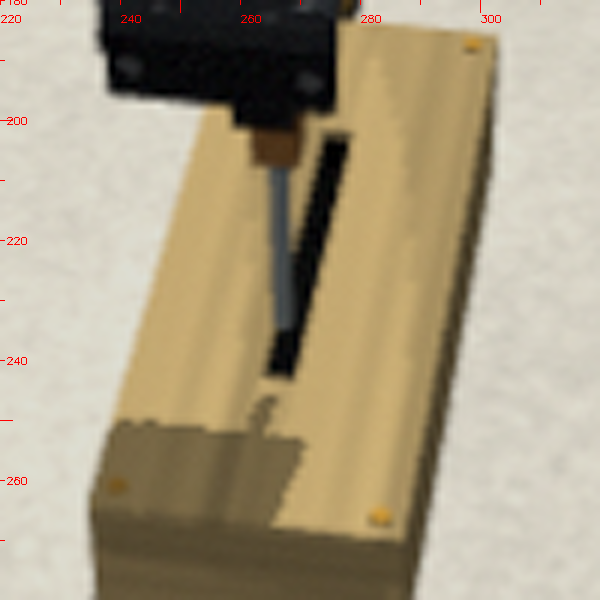

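View pics/w4.png

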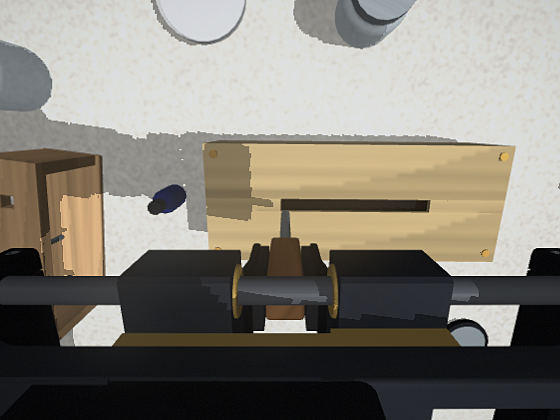

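Run:
```python
from h import *
import pickle
cs,cd,w=pickle.load(open('c2.pkl','rb'))
t=tri([cs,cd],[(298.3,199.7),(267.5,234.7)]);print('tip',t,[atz(cs,298.3,199.7,t[2]),atz(cd,267.5,234.7,t[2])])
a=tri([cs,cd],[(298.9,208),(266.6,242.3)]);b=tri([cs,cd],[(245,226),(276.4,202.1)])
print('slit',a,b, np.linalg.norm(a-b),np.degrees(np.arctan2(-(a-b)[0],(a-b)[1])))
crop(w,190,130,530,270,2,'w4x.png');crop(w,265,180,325,250,8,'w4c.png');crop(w,400,180,460,230,8,'w4d.png')
```

```text
tip [0.59364965 0.02254395 0.10293487] [array([0.59425982, 0.02278368, 0.10293487]), array([0.59337547, 0.02197601, 0.10293487])]
slit [0.59593626 0.02395265 0.07825594] [ 0.61487319 -0.12092529  0.07721107] 0.1461140533424523 7.446887418303522
```

View pics/w4c.png

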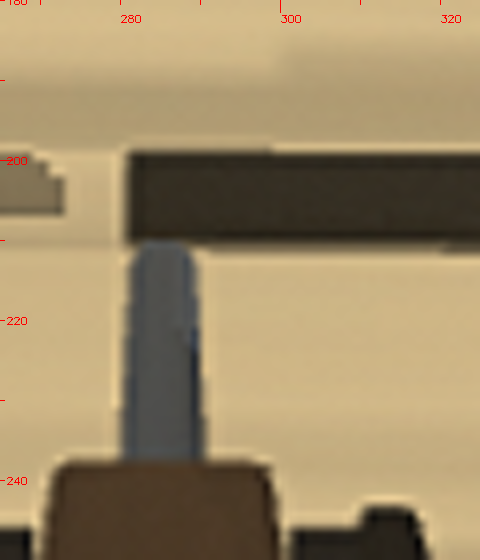

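View pics/w4d.png

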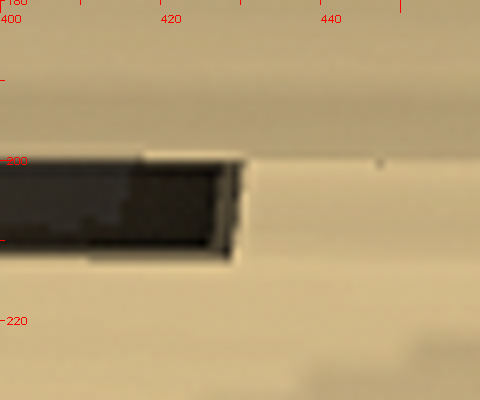

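Run:
```python
from h import *
import pickle
cs,cd,w=pickle.load(open('c2.pkl','rb'))
L=atz(w,280.4,204.8,.08);Rr=atz(w,429.3,205.9,.08)
print('slit',L,Rr,np.linalg.norm(L-Rr),'yaw',np.degrees(np.arctan2(-(L-Rr)[0],(L-Rr)[1])),'mid',(L+Rr)/2)
print('width',atz(w,280.5,199.3,.08)-atz(w,280.3,210.3,.08))
print('tip axis',atz(w,284.3,214.3,.108), 'cam',w['position'],w['rotation'])
```

```text
slit [0.59757874 0.02437405 0.08      ] [ 0.6170024  -0.12396938  0.08      ] 0.14960966483986984 yaw 7.4597040359737194 mid [ 0.60729057 -0.04979767  0.08      ]
width [0.01127579 0.00131734 0.        ]
tip axis [0.59603552 0.02017188 0.108     ] cam [0.67121742 0.0301528  0.38096828] [-1.54030284e+01  1.31431960e-03 -8.21095231e+01]
```

Request:
send_rows([
  [[0.004, -0.001, 0], [0, 0, 0.003], 0.01],
  [[0.008, -0.002, 0], [0, 0, 0.006], 0.01],
  [[0.008, -0.002, 0.005], [0, 0, 0.006], 0.01],
  [[0.008, -0.002, 0.012], [0, 0, 0.006], 0.01],
  [[0.008, -0.002, 0.016], [0, 0, 0.006], 0.01],
])

```text
time_s: 6.53
tool_pos: [0.6004, 0.0115, 0.2012]
tool_rot: [179.9, 0.0, -82.6]
force: [0.7, -0.1, -0.9]
grip_width: 0.0178
```

Request:
send_rows([
  [[0, 0, 0], [0, 0, 0], 0.01],
  [[0, 0, 0], [0, 0, 0], 0.01],
  [[0, 0, 0], [0, 0, 0], 0.01],
  [[0, 0, 0], [0, 0, 0], 0.01],
  [[0, 0, 0], [0, 0, 0], 0.01],
])

```text
time_s: 6.95
tool_pos: [0.601, 0.0119, 0.2028]
tool_rot: [-180.0, -0.0, -82.6]
force: [-0.3, 0.4, -0.2]
grip_width: 0.0177
```

Run:
```python
from cell import env
from h import *
import pickle
for i in range(6):
    cs=env.read_camera("scene");o=env.get_obs();print(o['tool_pos'].round(4),o['tool_rot'].round(2),o['force'].round(2),o['wrist_torque'].round(3))
cd=env.read_camera("side");w=env.read_camera('wrist');pickle.dump((cs,cd,w),open('c3.pkl','wb'))
crop(cs,270,170,330,230,8,'s5.png');crop(cd,240,190,300,250,8,'d5.png');crop(w,265,180,325,250,8,'w5.png')
a=[cv2.imread(f'pics/{n}5.png')[:480] for n in 'sd'];cv2.imwrite('pics/sd5.png',np.hstack(a)[:, :800*2])
```

```text
[0.601  0.0118 0.2028] [-1.7997e+02 -1.0000e-02 -8.2560e+01] [ 0.49 -0.62 -1.6 ] [0.068 0.066 0.021]
[0.601  0.0118 0.2028] [-1.7998e+02 -1.0000e-02 -8.2560e+01] [ 0.23 -1.5  -0.13] [ 0.041  0.008 -0.051]
[0.601  0.0118 0.2027] [-1.7998e+02 -1.0000e-02 -8.2560e+01] [ 0.27 -0.28 -0.36] [0.039 0.046 0.029]
[0.6009 0.0118 0.2027] [-1.7999e+02 -1.0000e-02 -8.2560e+01] [-0.42 -0.14 -0.24] [ 0.033 -0.03  -0.032]
[0.6009 0.0118 0.2027] [-1.7999e+02 -1.0000e-02 -8.2560e+01] [-0.48  1.09 -1.54] [ 0.061  0.029 -0.071]
[0.6009 0.0118 0.2026] [-1.7999e+02 -1.0000e-02 -8.2560e+01] [ 0.08  0.03 -0.97] [-0.011 -0.017  0.033]
```

View pics/s5.png

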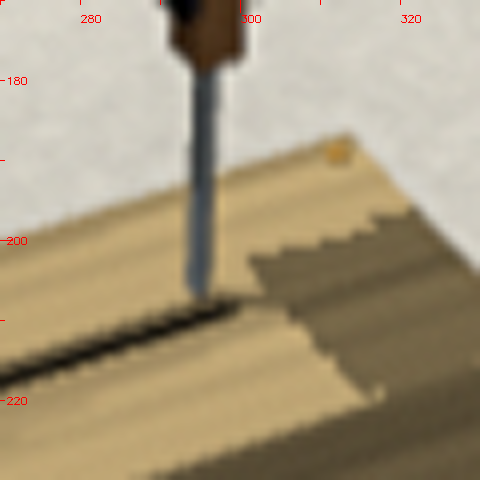

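View pics/d5.png

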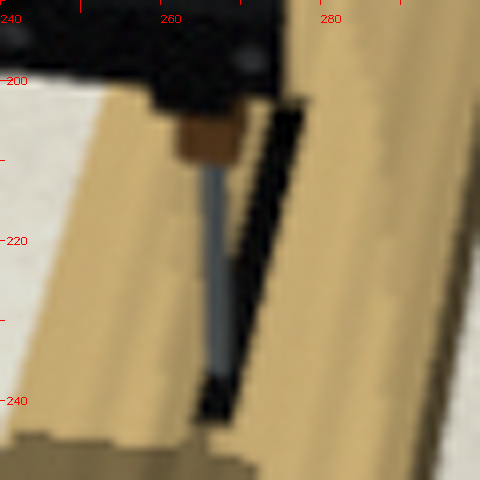

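View pics/w5.png

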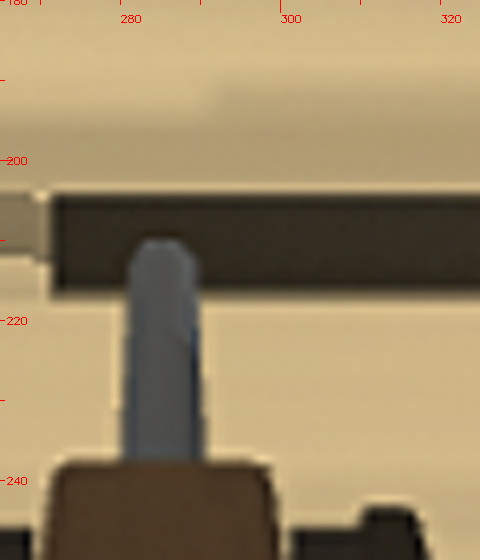

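Run:
```python
from h import *
import pickle
cs,cd,w=pickle.load(open('c3.pkl','rb'))
a=atz(w,271,204.3,.08);b=atz(w,271,216.7,.08);m=(a+b)/2;print('slit edges',a,b,np.linalg.norm(a-b))
for z in(.085,.088,.092):
  q=atz(w,284.3,214.3,z+.004);d=q-m;u=np.array([.1298,-.9915,0]);n=np.array([.9915,.1298,0]);print('tip',q,'along',d@u,'across',d@n)
t=tri([cs,cd],[(294.9,207.3),(267.4,237.1)]);A=np.array([.59593626,.02395265,.078]);B=np.array([.61487319,-.12092529,.078]);u=(A-B)/np.linalg.norm(A-B);n=np.array([u[1],-u[0],0]);print('ext tip',t,'across',(t-B)@n,(t-A)@-u)
```

```text
slit edges [0.60373485 0.02492214 0.08      ] [0.59160147 0.02347816 0.08      ] 0.012218997867271077
tip [0.59811236 0.01147019 0.089     ] along 0.012679407359442913 across -0.0012119249261381773
tip [0.59894225 0.01157402 0.092     ] along 0.012684183661201087 across -0.0003756125155681579
tip [0.60004877 0.01171245 0.096     ] along 0.01269055206354532 across 0.0007394706985252383
ext tip [0.59725778 0.01274574 0.0844522 ] across -0.00014212463070485643 0.011283660789131964
```

Request:
send_rows([
  [[0, 0, 0.005], [0, 0, 0], 0.01],
  [[0, 0, 0.01], [0, 0, 0], 0.01],
  [[0, 0, 0.015], [0, 0, 0], 0.01],
  [[0, 0, 0.02], [0, 0, 0], 0.01],
  [[0, 0, 0.025], [0, 0, 0], 0.01],
])

```text
time_s: 7.77
tool_pos: [0.6006, 0.0117, 0.1766]
tool_rot: [180.0, 0.0, -82.6]
force: [0.5, -0.5, -1.4]
grip_width: 0.0175
```

```bash
cat > st.py <<'E'
from cell import env
from h import *
import sys
F=[];T=[]
for i in range(int(sys.argv[1]) if len(sys.argv)>1 else 4):
    env.read_camera("scene");o=env.get_obs();F.append(o['force']);T.append(o['wrist_torque'])
M=Rm(o['tool_rot']);M2=M
print('t',round(o['time_s'],2),'pos',o['tool_pos'].round(4),'rot',o['tool_rot'].round(2),'Fw',np.mean(F,0).round(2),'Ftool',(M.T@np.mean(F,0)).round(2),'T',np.mean(T,0).round(3),'g',round(o['grip_width'],4))
m=np.array([.6073,-.0498]);u=np.array([.1298,-.9915]);d=o['tool_pos'][:2]+[-.002,0]-m
print('along from centre (-=start)',(d@u).round(4))
E
python3 st.py
```

```text
t 7.97 pos [0.6008 0.0118 0.1773] rot [179.98   0.   -82.56] Fw [ 0.12  0.04 -0.8 ] Ftool [-0.02 -0.13  0.8 ] T [ 0.003  0.019 -0.009] g 0.0181
along from centre (-=start) -0.0622
```

Request:
send_rows([
  [[0, 0, 0.005], [0, 0, 0], 0.01],
  [[0, 0, 0.011], [0, 0, 0], 0.01],
  [[0, 0, 0.017], [0, 0, 0], 0.01],
  [[0, 0, 0.022], [0, 0, 0], 0.01],
  [[0, 0, 0.026], [0, 0, 0], 0.01],
])

```text
time_s: 8.38
tool_pos: [0.6005, 0.0117, 0.1505]
tool_rot: [179.9, 0.0, -82.6]
force: [0.6, 0.2, -0.2]
grip_width: 0.0179
```

```bash
python3 st.py
```

```text
t 8.58 pos [0.6009 0.0118 0.1514] rot [179.99   0.   -82.56] Fw [ 0.01 -0.31 -0.79] Ftool [0.31 0.03 0.79] T [0.018 0.022 0.023] g 0.0178
along from centre (-=start) -0.0622
```

Request:
send_rows([
  [[0, 0, 0.001], [0, 0, 0], 0.01],
  [[0, 0, 0.002], [0, 0, 0], 0.01],
  [[0, 0, 0.003], [0, 0, 0], 0.01],
  [[0, 0, 0.004], [0, 0, 0], 0.01],
  [[0, 0, 0.005], [0, 0, 0], 0.01],
])

```text
time_s: 9.0
tool_pos: [0.6009, 0.0117, 0.1465]
tool_rot: [-180.0, -0.0, -82.6]
force: [-0.3, -0.5, -0.8]
grip_width: 0.0179
```

```bash
python3 st.py 3
```

```text
t 9.15 pos [0.6008 0.0118 0.1464] rot [179.99  -0.   -82.56] Fw [-0.06  0.25 -0.92] Ftool [-0.25  0.03  0.92] T [0.003 0.013 0.001] g 0.0178
along from centre (-=start) -0.0621
```

Request:
send_rows([
  [[0, 0, 0.0005], [0, 0, 0], 0.01],
  [[0, 0, 0.001], [0, 0, 0], 0.01],
  [[0, 0, 0.0015], [0, 0, 0], 0.01],
  [[0, 0, 0.002], [0, 0, 0], 0.01],
  [[0, 0, 0.002], [0, 0, 0], 0.01],
])

```text
time_s: 9.57
tool_pos: [0.6008, 0.0118, 0.1444]
tool_rot: [180.0, -0.0, -82.6]
force: [0.7, -1.1, -1.3]
grip_width: 0.0175
```

```bash
python3 st.py 3
```

```text
t 9.72 pos [0.6008 0.0117 0.1445] rot [ 1.800e+02 -1.000e-02 -8.256e+01] Fw [-0.25 -0.33 -0.89] Ftool [0.3  0.29 0.89] T [0.046 0.017 0.   ] g 0.0177
along from centre (-=start) -0.0621
```

Request:
send_rows([
  [[0, 0, 0.0005], [0, 0, 0], 0.01],
  [[0, 0, 0.001], [0, 0, 0], 0.01],
  [[0, 0, 0.0015], [0, 0, 0], 0.01],
  [[0, 0, 0.002], [0, 0, 0], 0.01],
  [[0, 0, 0.002], [0, 0, 0], 0.01],
])

```text
time_s: 10.13
tool_pos: [0.601, 0.0118, 0.1429]
tool_rot: [-180.0, -0.0, -82.6]
force: [-0.9, 0.6, 1.2]
grip_width: 0.0177
```

```bash
python3 st.py 3
```

```text
t 10.28 pos [0.601  0.0118 0.1428] rot [-1.7998e+02 -1.0000e-02 -8.2560e+01] Fw [-0.63 -0.05  1.79] Ftool [-0.03  0.63 -1.79] T [ 0.027  0.202 -0.006] g 0.0174
along from centre (-=start) -0.0622
```

Contact was at TCP z≈0.143, so the tip is at about 28 mm, which is the level bed. I'll drag in small steps with a light preload.

Request:
send_rows([
  [[0, 0, 0.0003], [0, 0, 0], 0.01],
  [[0.001, 0, 0.0003], [0, 0, 0], 0.01],
  [[0.002, 0, 0.0003], [0, 0, 0], 0.01],
  [[0.003, 0, 0.0003], [0, 0, 0], 0.01],
  [[0.004, 0, 0.0003], [0, 0, 0], 0.01],
])

```text
time_s: 10.7
tool_pos: [0.6015, 0.0095, 0.1426]
tool_rot: [-180.0, 0.1, -82.5]
force: [-1.1, 4.3, 3.9]
grip_width: 0.0176
```

```bash
python3 st.py 3
```

```text
t 10.85 pos [0.6017 0.0088 0.1426] rot [-1.7994e+02  7.0000e-02 -8.2530e+01] Fw [-0.69  3.72  5.16] Ftool [-3.78  0.19 -5.15] T [ 1.279  0.376 -0.022] g 0.0178
along from centre (-=start) -0.0591
```

Request:
send_rows([
  [[0.001, 0, -0.0003], [0, 0, 0], 0.01],
  [[0.002, 0, -0.0003], [0, 0, 0], 0.01],
  [[0.003, 0, -0.0003], [0, 0, 0], 0.01],
  [[0.004, 0, -0.0003], [0, 0, 0], 0.01],
  [[0.005, 0, -0.0003], [0, 0, 0], 0.01],
], grip_force=50)

```text
time_s: 11.27
tool_pos: [0.6022, 0.0029, 0.1426]
tool_rot: [-180.0, 0.0, -82.6]
force: [-0.1, 3.4, 4.1]
grip_width: 0.0175
```

```bash
python3 st.py 3
```

```text
t 11.42 pos [0.6023 0.0025 0.1427] rot [-1.7997e+02 -3.0000e-02 -8.2580e+01] Fw [0.45 3.21 4.66] Ftool [-3.12 -0.87 -4.67] T [ 1.035  0.05  -0.021] g 0.0173
along from centre (-=start) -0.0527
```

Request:
send_rows([
  [[0.001, 0, 0], [0, 0, 0], 0.01],
  [[0.002, 0, 0], [0, 0, 0], 0.01],
  [[0.003, 0, 0], [0, 0, 0], 0.01],
  [[0.004, 0, 0], [0, 0, 0], 0.01],
  [[0.005, 0, 0], [0, 0, 0], 0.01],
])

```text
time_s: 11.83
tool_pos: [0.6027, -0.0018, 0.1426]
tool_rot: [-180.0, 0.0, -82.6]
force: [-0.7, 4.1, 4.5]
grip_width: 0.0178
```

Request:
send_rows([
  [[0.001, 0, 0], [0, 0, 0], 0.01],
  [[0.002, 0, 0], [0, 0, 0], 0.01],
  [[0.003, 0, 0], [0, 0, 0], 0.01],
  [[0.004, 0, 0], [0, 0, 0], 0.01],
  [[0.005, 0, 0], [0, 0, 0], 0.01],
])

```text
time_s: 12.25
tool_pos: [0.6032, -0.0067, 0.1426]
tool_rot: [180.0, 0.0, -82.5]
force: [-1.6, 3.9, 6.3]
grip_width: 0.0173
```

```bash
python3 st.py 2
```

```text
t 12.35 pos [ 0.6032 -0.0071  0.1426] rot [ 1.7999e+02  1.0000e-02 -8.2570e+01] Fw [-0.57  3.41  4.94] Ftool [-3.46  0.13 -4.94] T [ 1.284  0.204 -0.017] g 0.0175
along from centre (-=start) -0.0432
```

Request:
send_rows([
  [[0.001, 0, -0.0001], [0, 0, 0], 0.01],
  [[0.002, 0, -0.0001], [0, 0, 0], 0.01],
  [[0.003, 0, -0.0001], [0, 0, 0], 0.01],
  [[0.004, 0, -0.0001], [0, 0, 0], 0.01],
  [[0.005, 0, -0.0001], [0, 0, 0], 0.01],
])

```text
time_s: 12.77
tool_pos: [0.6039, -0.0119, 0.1426]
tool_rot: [180.0, 0.0, -82.6]
force: [-0.1, 4.8, 4.8]
grip_width: 0.0175
```

Request:
send_rows([
  [[0.001, 0, 0], [0, 0, 0], 0.01],
  [[0.002, 0, 0], [0, 0, 0], 0.01],
  [[0.003, 0, 0], [0, 0, 0], 0.01],
  [[0.004, 0, 0], [0, 0, 0], 0.01],
  [[0.004, 0, 0], [0, 0, 0], 0.01],
])

```text
time_s: 13.18
tool_pos: [0.6044, -0.0163, 0.1426]
tool_rot: [180.0, -0.0, -82.6]
force: [-0.5, 2.5, 4.9]
grip_width: 0.0177
```

```bash
python3 st.py 2
```

```text
t 13.28 pos [ 0.6044 -0.0164  0.1426] rot [ 1.7998e+02 -3.0000e-02 -8.2580e+01] Fw [-0.82  3.12  5.05] Ftool [-3.19  0.42 -5.06] T [1.154 0.17  0.01 ] g 0.0175
along from centre (-=start) -0.0337
```

Request:
send_rows([
  [[0.001, 0, 0], [0, 0, 0], 0.01],
  [[0.002, 0, 0], [0, 0, 0], 0.01],
  [[0.003, 0, 0], [0, 0, 0], 0.01],
  [[0.004, 0, 0], [0, 0, 0], 0.01],
  [[0.004, 0, 0], [0, 0, 0], 0.01],
])

```text
time_s: 13.7
tool_pos: [0.6043, -0.0219, 0.1416]
tool_rot: [179.9, -0.1, -82.7]
force: [0.1, -0.3, 0.3]
grip_width: 0.0174
```

Request:
send_rows([
  [[0.001, 0, 0], [0, 0, 0], 0.01],
  [[0.002, 0, 0], [0, 0, 0], 0.01],
  [[0.003, 0, 0], [0, 0, 0], 0.01],
  [[0.004, 0, 0], [0, 0, 0], 0.01],
  [[0.004, 0, 0], [0, 0, 0], 0.01],
])

```text
time_s: 14.12
tool_pos: [0.6055, -0.0243, 0.1425]
tool_rot: [180.0, -0.0, -82.6]
force: [-0.1, -0.9, -1.6]
grip_width: 0.0175
```

```bash
python3 st.py 2
```

```text
t 14.22 pos [ 0.6055 -0.024   0.1426] rot [ 1.800e+02 -1.000e-02 -8.257e+01] Fw [-0.09  0.49 -1.41] Ftool [-0.5   0.03  1.41] T [ 0.07   0.033 -0.001] g 0.0172
along from centre (-=start) -0.0261
```

Request:
send_rows([
  [[0, 0, 0.0007], [0, 0, 0], 0.01],
  [[0, 0, 0.0014], [0, 0, 0], 0.01],
  [[0, 0, 0.002], [0, 0, 0], 0.01],
  [[0, 0, 0.002], [0, 0, 0], 0.01],
  [[0, 0, 0.002], [0, 0, 0], 0.01],
])

```text
time_s: 14.63
tool_pos: [0.6056, -0.0238, 0.1407]
tool_rot: [-180.0, -0.0, -82.6]
force: [-1.0, 0.1, -0.7]
grip_width: 0.0178
```

```bash
python3 st.py 2
```

```text
t 14.73 pos [ 0.6056 -0.0239  0.1407] rot [-180.     -0.    -82.56] Fw [-0.14  0.36 -0.16] Ftool [-0.38  0.09  0.16] T [ 0.06   0.056 -0.034] g 0.0177
along from centre (-=start) -0.0262
```

Request:
send_rows([
  [[0, 0, 0.0005], [0, 0, 0], 0.01],
  [[0, 0, 0.001], [0, 0, 0], 0.01],
  [[0, 0, 0.0013], [0, 0, 0], 0.01],
  [[0, 0, 0.0013], [0, 0, 0], 0.01],
  [[0, 0, 0.0013], [0, 0, 0], 0.01],
])

```text
time_s: 15.15
tool_pos: [0.6058, -0.0238, 0.1403]
tool_rot: [-180.0, -0.0, -82.6]
force: [-1.3, -0.5, 6.2]
grip_width: 0.0179
```

```bash
python3 st.py 2
```

```text
t 15.25 pos [ 0.6058 -0.0238  0.1403] rot [-1.7996e+02 -2.0000e-02 -8.2560e+01] Fw [-1.67 -0.03  5.22] Ftool [-0.18  1.65 -5.22] T [0.077 0.551 0.009] g 0.0175
along from centre (-=start) -0.0262
```

Request:
send_rows([
  [[0.001, 0, 0], [0, 0, 0], 0.01],
  [[0.002, 0, 0.0003], [0, 0, 0], 0.01],
  [[0.003, 0, 0.0008], [0, 0, 0], 0.01],
  [[0.004, 0, 0.0012], [0, 0, 0], 0.01],
  [[0.004, 0, 0.0012], [0, 0, 0], 0.01],
])

```text
time_s: 15.67
tool_pos: [0.6067, -0.0275, 0.1388]
tool_rot: [-179.9, 0.0, -82.6]
force: [-0.5, 1.0, 6.6]
grip_width: 0.0173
```

```bash
python3 st.py 2
```

```text
t 15.77 pos [ 0.6067 -0.0275  0.1388] rot [-1.7992e+02  2.0000e-02 -8.2560e+01] Fw [-0.58  1.15  5.41] Ftool [-1.22  0.42 -5.41] T [ 0.384  0.119 -0.006] g 0.0176
along from centre (-=start) -0.0225
```

Request:
send_rows([
  [[0.001, 0, -0.0002], [0, 0, 0], 0.01],
  [[0.002, 0, -0.0002], [0, 0, 0], 0.01],
  [[0.003, 0, -0.0002], [0, 0, 0], 0.01],
  [[0.004, 0, -0.0002], [0, 0, 0], 0.01],
  [[0.005, 0, -0.0002], [0, 0, 0], 0.01],
])

```text
time_s: 16.18
tool_pos: [0.6069, -0.0312, 0.1386]
tool_rot: [-180.0, 0.1, -82.5]
force: [0.0, 3.6, 5.7]
grip_width: 0.0175
```

Request:
send_rows([
  [[0.001, 0, 0], [0, 0, 0], 0.01],
  [[0.002, 0, 0], [0, 0, 0], 0.01],
  [[0.003, 0, -0.0002], [0, 0, 0], 0.01],
  [[0.004, 0, -0.0004], [0, 0, 0], 0.01],
  [[0.004, 0, -0.0004], [0, 0, 0], 0.01],
])

```text
time_s: 16.6
tool_pos: [0.6073, -0.0353, 0.1388]
tool_rot: [-180.0, 0.1, -82.5]
force: [-1.1, 4.1, 5.3]
grip_width: 0.0175
```

```bash
python3 st.py 2
```

```text
t 16.7 pos [ 0.6072 -0.0353  0.1388] rot [-1.7998e+02  1.2000e-01 -8.2520e+01] Fw [-0.75  4.75  5.13] Ftool [-4.82  0.13 -5.12] T [ 1.774  0.117 -0.004] g 0.0178
along from centre (-=start) -0.0146
```

Request:
send_rows([
  [[0.001, 0, -0.0004], [0, 0, 0], 0.01],
  [[0.002, 0, -0.0008], [0, 0, 0], 0.01],
  [[0.003, 0, -0.0012], [0, 0, 0], 0.01],
  [[0.004, 0, -0.0017], [0, 0, 0], 0.01],
  [[0.004, 0, -0.0017], [0, 0, 0], 0.01],
])

```text
time_s: 17.12
tool_pos: [0.6074, -0.0387, 0.1402]
tool_rot: [180.0, 0.2, -82.5]
force: [-1.3, 5.5, 4.3]
grip_width: 0.0177
```

```bash
python3 st.py 2
```

```text
t 17.22 pos [ 0.6074 -0.0388  0.1403] rot [ 1.7997e+02  1.6000e-01 -8.2500e+01] Fw [-1.09  5.72  4.57] Ftool [-5.83  0.34 -4.56] T [1.963 0.267 0.037] g 0.0175
along from centre (-=start) -0.0112
```

Request:
send_rows([
  [[0.001, 0, -0.0005], [0, 0, 0], 0.01],
  [[0.002, 0, -0.001], [0, 0, 0], 0.01],
  [[0.003, 0, -0.0015], [0, 0, 0], 0.01],
  [[0.004, 0, -0.002], [0, 0, 0], 0.01],
  [[0.004, 0, -0.002], [0, 0, 0], 0.01],
])

```text
time_s: 17.63
tool_pos: [0.6079, -0.0437, 0.1422]
tool_rot: [180.0, 0.1, -82.5]
force: [-1.1, 3.2, 5.8]
grip_width: 0.0173
```

```bash
python3 st.py 2
```

```text
t 17.73 pos [ 0.6079 -0.0442  0.1424] rot [ 1.7996e+02  4.0000e-02 -8.2550e+01] Fw [-0.76  4.7   6.25] Ftool [-4.76  0.15 -6.24] T [1.447 0.42  0.018] g 0.0175
along from centre (-=start) -0.0057
```

Request:
send_rows([
  [[0.001, 0, -0.0004], [0, 0, 0], 0.01],
  [[0.002, 0, -0.0004], [0, 0, 0], 0.01],
  [[0.003, 0, -0.0004], [0, 0, 0], 0.01],
  [[0.004, 0, -0.0004], [0, 0, 0], 0.01],
  [[0.005, 0, -0.0004], [0, 0, 0], 0.01],
])

```text
time_s: 18.15
tool_pos: [0.6088, -0.0502, 0.1427]
tool_rot: [180.0, -0.0, -82.6]
force: [-1.0, 3.3, 3.8]
grip_width: 0.0177
```

```bash
python3 st.py 2
```

```text
t 18.25 pos [ 0.6089 -0.0507  0.1427] rot [ 1.7999e+02 -6.0000e-02 -8.2600e+01] Fw [-0.03  2.19  3.42] Ftool [-2.17 -0.25 -3.43] T [ 0.708  0.152 -0.012] g 0.018
along from centre (-=start) 0.0008
```

Request:
send_rows([
  [[0.001, 0, 0], [0, 0, 0], 0.01],
  [[0.002, 0, 0], [0, 0, 0], 0.01],
  [[0.003, 0, 0], [0, 0, 0], 0.01],
  [[0.004, 0, 0], [0, 0, 0], 0.01],
  [[0.004, 0, 0], [0, 0, 0], 0.01],
])

```text
time_s: 18.67
tool_pos: [0.6094, -0.0542, 0.1428]
tool_rot: [180.0, -0.0, -82.6]
force: [-0.6, 2.8, 3.0]
grip_width: 0.0179
```

```bash
python3 st.py 2
```

```text
t 18.77 pos [ 0.6094 -0.0542  0.1428] rot [ 1.7999e+02 -4.0000e-02 -8.2580e+01] Fw [-0.94  1.67  2.42] Ftool [-1.77  0.72 -2.42] T [ 0.619  0.102 -0.009] g 0.0175
along from centre (-=start) 0.0044
```

Request:
send_rows([
  [[0.001, 0, 0.0002], [0, 0, 0], 0.01],
  [[0.002, 0, 0.0002], [0, 0, 0], 0.01],
  [[0.003, 0, 0.0002], [0, 0, 0], 0.01],
  [[0.003, 0, 0.0002], [0, 0, 0], 0.01],
  [[0.003, 0, 0.0002], [0, 0, 0], 0.01],
])

```text
time_s: 19.18
tool_pos: [0.6099, -0.0568, 0.1427]
tool_rot: [-180.0, -0.0, -82.6]
force: [-0.5, 2.4, 3.1]
grip_width: 0.0175
```

```bash
python3 st.py 2
```

```text
t 19.28 pos [ 0.6099 -0.0568  0.1427] rot [-1.7999e+02 -2.0000e-02 -8.2560e+01] Fw [-0.35  2.95  3.87] Ftool [-2.97 -0.03 -3.87] T [0.872 0.181 0.041] g 0.0176
along from centre (-=start) 0.007
```

Request:
send_rows([
  [[0.001, 0, 0], [0, 0, 0], 0.01],
  [[0.002, 0, 0], [0, 0, 0], 0.01],
  [[0.0025, 0, 0], [0, 0, 0], 0.01],
  [[0.0025, 0, 0], [0, 0, 0], 0.01],
  [[0.0025, 0, 0], [0, 0, 0], 0.01],
])

```text
time_s: 19.7
tool_pos: [0.6102, -0.0593, 0.1427]
tool_rot: [-180.0, -0.0, -82.6]
force: [0.0, 3.3, 4.2]
grip_width: 0.0176
```

```bash
python3 st.py 2
```

```text
t 19.8 pos [ 0.6102 -0.0594  0.1427] rot [-1.7999e+02 -2.0000e-02 -8.2570e+01] Fw [-0.16  2.33  4.42] Ftool [-2.33 -0.14 -4.42] T [ 0.897  0.118 -0.005] g 0.0177
along from centre (-=start) 0.0096
```

Request:
send_rows([
  [[0.001, 0, 0], [0, 0, 0], 0.01],
  [[0.002, 0, 0], [0, 0, 0], 0.01],
  [[0.002, 0, 0], [0, 0, 0], 0.01],
  [[0.002, 0, 0], [0, 0, 0], 0.01],
  [[0.002, 0, 0], [0, 0, 0], 0.01],
])

```text
time_s: 20.22
tool_pos: [0.6098, -0.0626, 0.1419]
tool_rot: [179.9, -0.1, -82.6]
force: [-0.3, -1.7, -0.7]
grip_width: 0.0177
```

```bash
python3 st.py 2
```

```text
t 20.32 pos [ 0.61   -0.0622  0.1422] rot [ 1.7994e+02 -6.0000e-02 -8.2600e+01] Fw [ 0.1  -1.63 -0.35] Ftool [1.63 0.11 0.35] T [-0.38   0.043 -0.044] g 0.0176
along from centre (-=start) 0.0124
```

Request:
send_rows([
  [[0.001, 0, 0], [0, 0, 0], 0.01],
  [[0.002, 0, 0], [0, 0, 0], 0.01],
  [[0.002, 0, 0], [0, 0, 0], 0.01],
  [[0.002, 0, 0], [0, 0, 0], 0.01],
  [[0.002, 0, 0], [0, 0, 0], 0.01],
])

```text
time_s: 20.73
tool_pos: [0.6106, -0.0628, 0.1426]
tool_rot: [180.0, 0.0, -82.5]
force: [0.3, -0.0, -1.6]
grip_width: 0.0179
```

```bash
python3 st.py 2
```

```text
t 20.83 pos [ 0.6106 -0.0629  0.1426] rot [180.     0.   -82.55] Fw [ 0.38 -0.62 -1.11] Ftool [ 0.66 -0.3   1.11] T [ 0.009  0.013 -0.001] g 0.0177
along from centre (-=start) 0.0132
```

Request:
send_rows([
  [[0, 0, 0.0007], [0, 0, 0], 0.01],
  [[0, 0, 0.0014], [0, 0, 0], 0.01],
  [[0, 0, 0.002], [0, 0, 0], 0.01],
  [[0, 0, 0.002], [0, 0, 0], 0.01],
  [[0, 0, 0.002], [0, 0, 0], 0.01],
])

```text
time_s: 21.25
tool_pos: [0.6108, -0.0635, 0.1407]
tool_rot: [-180.0, -0.0, -82.6]
force: [0.4, -0.3, 0.0]
grip_width: 0.0177
```

```bash
python3 st.py 2
```

```text
t 21.35 pos [ 0.6108 -0.0635  0.1407] rot [-1.7998e+02 -3.0000e-02 -8.2580e+01] Fw [ 0.45 -1.5  -0.29] Ftool [ 1.55 -0.25  0.29] T [-0.335 -0.083  0.024] g 0.0173
along from centre (-=start) 0.0138
```

Request:
send_rows([
  [[0.0007, 0, 0], [0, 0, 0], 0.01],
  [[0.0014, 0, 0], [0, 0, 0], 0.01],
  [[0.0014, 0, 0.001], [0, 0, 0], 0.01],
  [[0.0014, 0, 0.0018], [0, 0, 0], 0.01],
  [[0.0014, 0, 0.0025], [0, 0, 0], 0.01],
])

```text
time_s: 21.77
tool_pos: [0.6107, -0.0645, 0.1379]
tool_rot: [180.0, -0.0, -82.6]
force: [0.3, -0.4, -0.1]
grip_width: 0.0177
```

```bash
python3 st.py 2
```

```text
t 21.87 pos [ 0.6106 -0.0646  0.1378] rot [179.97  -0.   -82.57] Fw [ 0.1   0.14 -0.55] Ftool [-0.13 -0.12  0.55] T [-0.239 -0.059  0.004] g 0.0175
along from centre (-=start) 0.0148
```

Depth is now 4.9 mm with no vertical resistance, which is deeper than a dip. I'll keep going down.

Request:
send_rows([
  [[0.0003, 0, 0.001], [0, 0, 0], 0.01],
  [[0.0003, 0, 0.002], [0, 0, 0], 0.01],
  [[0.0003, 0, 0.003], [0, 0, 0], 0.01],
  [[0.0003, 0, 0.004], [0, 0, 0], 0.01],
  [[0.0003, 0, 0.005], [0, 0, 0], 0.01],
])

```text
time_s: 22.28
tool_pos: [0.6108, -0.0647, 0.133]
tool_rot: [180.0, 0.0, -82.6]
force: [-0.0, -0.5, -0.2]
grip_width: 0.0175
```

```bash
python3 st.py 2
```

```text
t 22.38 pos [ 0.6107 -0.0647  0.1329] rot [ 1.7998e+02  1.0000e-02 -8.2560e+01] Fw [ 1.07 -0.5  -1.54] Ftool [ 0.63 -1.    1.54] T [-0.064 -0.     0.028] g 0.0177
along from centre (-=start) 0.015
```

Request:
send_rows([
  [[0.0003, 0, 0.002], [0, 0, 0], 0.01],
  [[0.0003, 0, 0.004], [0, 0, 0], 0.01],
  [[0.0003, 0, 0.006], [0, 0, 0], 0.01],
  [[0.0003, 0, 0.008], [0, 0, 0], 0.01],
  [[0.0003, 0, 0.009], [0, 0, 0], 0.01],
])

```text
time_s: 22.8
tool_pos: [0.6106, -0.065, 0.1236]
tool_rot: [180.0, 0.0, -82.6]
force: [-0.6, -0.1, -0.8]
grip_width: 0.0175
```

```bash
python3 st.py 2
```

```text
t 22.9 pos [ 0.6107 -0.065   0.1238] rot [ 1.7997e+02  1.0000e-02 -8.2560e+01] Fw [ 0.2  -0.   -1.29] Ftool [ 0.03 -0.2   1.29] T [0.004 0.007 0.019] g 0.0175
along from centre (-=start) 0.0153
```

Request:
send_rows([
  [[0, 0, 0.0005], [0, 0, 0], 0.01],
  [[0, 0, 0.001], [0, 0, 0], 0.01],
  [[0, 0, 0.0015], [0, 0, 0], 0.01],
  [[0, 0, 0.002], [0, 0, 0], 0.01],
  [[0, 0, 0.002], [0, 0, 0], 0.01],
])

```text
time_s: 23.32
tool_pos: [0.6109, -0.0651, 0.1221]
tool_rot: [-180.0, -0.0, -82.6]
force: [-0.2, -0.5, -0.8]
grip_width: 0.0178
```

```bash
python3 st.py 2
```

```text
t 23.42 pos [ 0.6109 -0.065   0.1222] rot [-1.800e+02 -1.000e-02 -8.256e+01] Fw [-0.28  0.42 -0.63] Ftool [-0.46  0.22  0.63] T [-0.006  0.036  0.021] g 0.0177
along from centre (-=start) 0.0153
```

Request:
send_rows([
  [[0, 0, 0.0003], [0, 0, 0], 0.01],
  [[0, 0, 0.0005], [0, 0, 0], 0.01],
  [[0, 0, 0.0005], [0, 0, 0], 0.01],
  [[0, 0, 0.0005], [0, 0, 0], 0.01],
  [[0, 0, 0.0005], [0, 0, 0], 0.01],
])

```text
time_s: 23.83
tool_pos: [0.611, -0.0651, 0.1219]
tool_rot: [-180.0, -0.0, -82.6]
force: [0.0, -0.5, 0.6]
grip_width: 0.0178
```

```bash
python3 st.py 2
```

```text
t 23.93 pos [ 0.611  -0.065   0.1219] rot [-1.7998e+02 -1.0000e-02 -8.2560e+01] Fw [0.71 0.19 0.7 ] Ftool [-0.1  -0.73 -0.7 ] T [0.038 0.122 0.005] g 0.0175
along from centre (-=start) 0.0153
```

The tip is 21 mm below the bed and lightly touching the trench floor. Releasing slowly.

Request:
send_rows([
  [[0, 0, 0], [0, 0, 0], 0.018],
  [[0, 0, 0], [0, 0, 0], 0.019],
  [[0, 0, 0], [0, 0, 0], 0.02],
  [[0, 0, 0], [0, 0, 0], 0.022],
  [[0, 0, 0], [0, 0, 0], 0.024],
], grip_force=10)

```text
time_s: 24.35
tool_pos: [0.6108, -0.0651, 0.1214]
tool_rot: [180.0, -0.0, -82.6]
force: [-0.2, 0.1, 0.1]
grip_width: 0.0224
```

Request:
send_rows([
  [[0, 0, 0], [0, 0, 0], 0.026],
  [[0, 0, 0], [0, 0, 0], 0.028],
  [[0, 0, 0], [0, 0, 0], 0.03],
  [[0, 0, 0], [0, 0, 0], 0.032],
  [[0, 0, 0], [0, 0, 0], 0.034],
])

```text
time_s: 24.77
tool_pos: [0.6109, -0.0651, 0.1216]
tool_rot: [180.0, -0.0, -82.6]
force: [0.1, 0.5, -0.1]
grip_width: 0.032
```

Request:
send_rows([
  [[0, 0, 0], [0, 0, 0], 0.038],
  [[0, 0, 0], [0, 0, 0], 0.042],
  [[0, 0, 0], [0, 0, 0], 0.046],
  [[0, 0, 0], [0, 0, 0], 0.052],
  [[0, 0, 0], [0, 0, 0], 0.058],
])

```text
time_s: 25.18
tool_pos: [0.6109, -0.0651, 0.1216]
tool_rot: [-180.0, -0.0, -82.6]
force: [-0.4, 0.1, 0.1]
grip_width: 0.0517
```

Request:
send_rows([
  [[0, 0, 0], [0, 0, 0], 0.066],
  [[0, 0, 0], [0, 0, 0], 0.074],
  [[0, 0, 0], [0, 0, 0], 0.08],
  [[0, 0, 0], [0, 0, 0], 0.087],
  [[0, 0, 0], [0, 0, 0], 0.087],
])

```text
time_s: 25.6
tool_pos: [0.6109, -0.0651, 0.1216]
tool_rot: [180.0, -0.0, -82.6]
force: [0.7, -0.3, 0.2]
grip_width: 0.0822
```

```bash
python3 st.py 2
python3 - <<'E'
from cell import env
from h import *
for n,b in(('scene',(220,120,360,260)),('side',(200,130,320,280)),('wrist',(180,180,380,330))):
    crop(env.read_camera(n),*b,4,'r_'+n+'.png')
E
```

```text
t 25.7 pos [ 0.6109 -0.0651  0.1216] rot [180.    -0.   -82.56] Fw [-0.03 -0.29 -0.33] Ftool [0.28 0.07 0.33] T [-0.001  0.001 -0.009] g 0.0853
along from centre (-=start) 0.0153
```

View pics/r_scene.png

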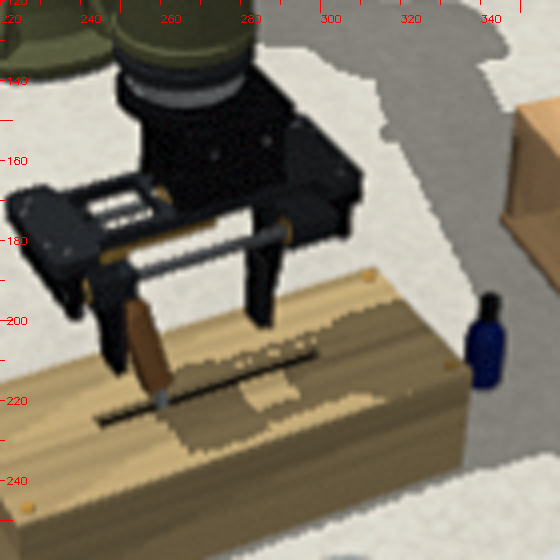

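View pics/r_wrist.png

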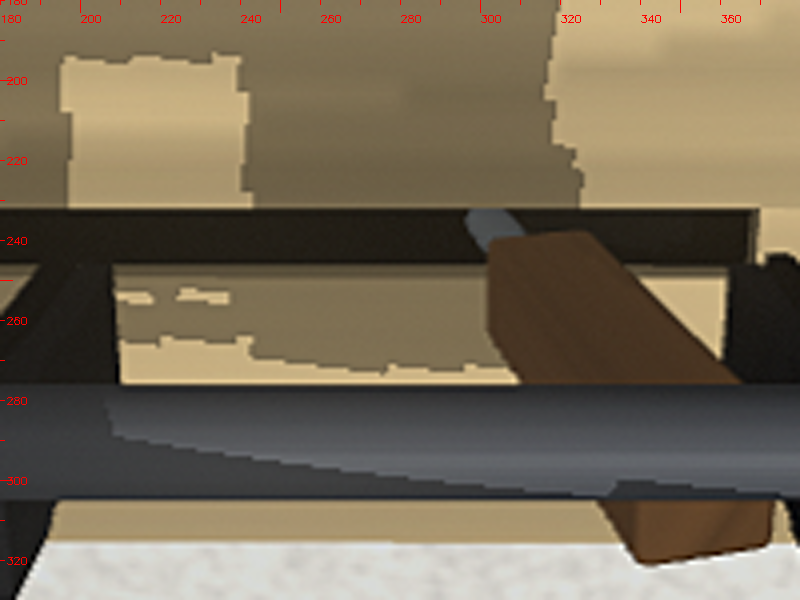

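Request:
send_rows([
  [[0.001, 0, 0], [0, 0, 0], 0.087],
  [[0.002, 0, 0], [0, 0, 0], 0.087],
  [[0.003, 0, 0], [0, 0, 0], 0.087],
  [[0.004, 0, 0], [0, 0, 0], 0.087],
  [[0.005, 0, 0], [0, 0, 0], 0.087],
])

```text
time_s: 26.27
tool_pos: [0.6115, -0.0702, 0.1216]
tool_rot: [180.0, -0.0, -82.6]
force: [-0.4, 0.7, 0.4]
grip_width: 0.0872
```

```bash
python3 st.py 2
python3 - <<'E'
from cell import env
from h import *
import pickle
cs,cd,w=[env.read_camera(n) for n in('scene','side','wrist')];pickle.dump((cs,cd,w),open('c5.pkl','wb'))
crop(w,180,180,380,330,4,'r2_wrist.png');crop(cs,235,180,305,240,8,'r2_scene.png')
E
```

```text
t 26.37 pos [ 0.6115 -0.0704  0.1216] rot [ 1.800e+02 -1.000e-02 -8.259e+01] Fw [-0.26 -0.13 -0.36] Ftool [0.09 0.27 0.36] T [ 0.027 -0.014 -0.001] g 0.0866
along from centre (-=start) 0.0207
```

View pics/r2_wrist.png

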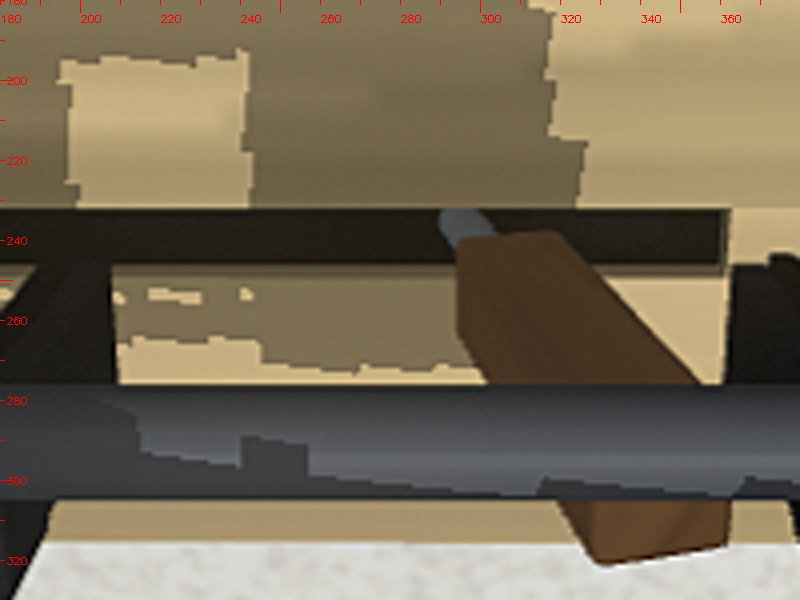

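View pics/r2_scene.png

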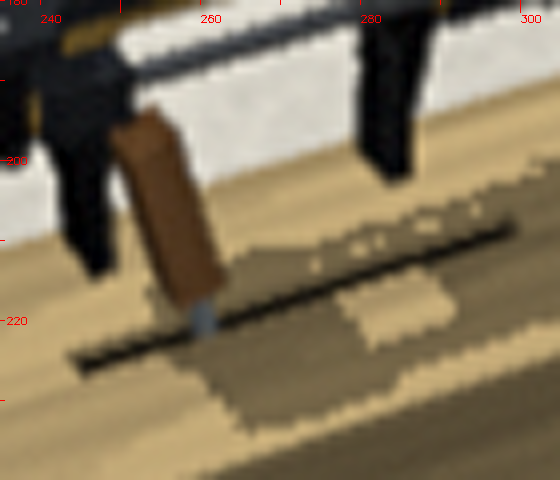

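The fingers moved 5 mm and the rod stayed put: it stands by itself, leaning within the trench clearance. Lifting clear now.

Request:
send_rows([
  [[0, 0, -0.008], [0, 0, 0], 0.087],
  [[0, 0, -0.02], [0, 0, 0], 0.087],
  [[0, 0, -0.035], [0, 0, 0], 0.087],
  [[0, 0, -0.05], [0, 0, 0], 0.087],
  [[0, 0, -0.07], [0, 0, 0], 0.087],
])

```text
time_s: 26.93
tool_pos: [0.6113, -0.0698, 0.1929]
tool_rot: [180.0, 0.0, -82.5]
force: [-0.3, 0.4, -0.8]
grip_width: 0.0873
```

Request:
send_rows([
  [[0, 0, -0.02], [0, 0, 0], 0.087],
  [[0, 0, -0.045], [0, 0, 0], 0.087],
  [[0, 0, -0.07], [0, 0, 0], 0.087],
  [[0, 0, -0.085], [0, 0, 0], 0.087],
  [[0, 0, -0.09], [0, 0, 0], 0.087],
])

```text
time_s: 27.35
tool_pos: [0.6131, -0.0696, 0.2865]
tool_rot: [-179.6, -0.1, -82.5]
force: [0.1, 0.3, 0.4]
grip_width: 0.0869
```

```bash
python3 st.py 2
python3 - <<'E'
from cell import env
from h import *
import pickle
cs,cd,w=[env.read_camera(n) for n in('scene','side','wrist')];pickle.dump((cs,cd,w),open('c6.pkl','wb'))
crop(cs,200,135,420,275,3,'f_scene.png');crop(cd,200,170,340,390,3,'f_side.png')
E
```

```text
t 27.45 pos [ 0.6122 -0.0698  0.2835] rot [-1.7983e+02 -6.0000e-02 -8.2550e+01] Fw [ 0.4  -0.07  0.8 ] Ftool [ 0.12 -0.39 -0.79] T [ 0.043 -0.019  0.006] g 0.0869
along from centre (-=start) 0.0202
```

View pics/f_scene.png

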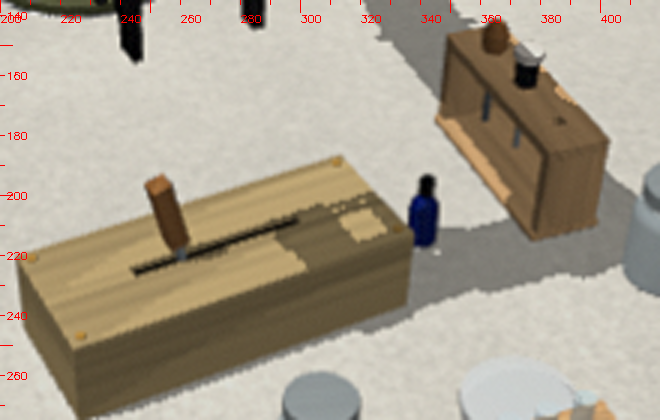

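View pics/f_side.png

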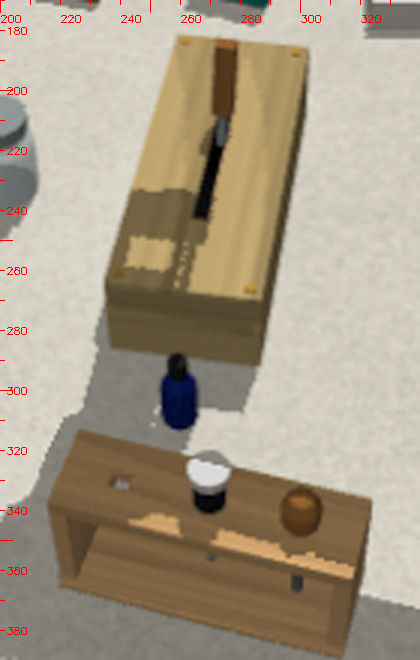

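Run:
```python
from h import *
import pickle
cs,cd,w=pickle.load(open('c6.pkl','rb'))
t=tri([cs,cd],[(252.5,195.8),(275.3,184.5)]);b=tri([cs,cd],[(260.2,219.5),(273.5,209.3)])
print('handle top',t,'handle base',b,np.linalg.norm(t-b),'lean',np.degrees(np.arccos((t-b)[2]/np.linalg.norm(t-b))))
```

```text
handle top [ 0.60926769 -0.09726042  0.15634901] handle base [ 0.61198359 -0.08280714  0.08511913] 0.07273217693194889 lean 11.665470796506574
```

Request:
send_rows([
  [[0, 0, 0], [0, 0, 0], 0.087],
  [[0, 0, 0], [0, 0, 0], 0.087],
  [[0, 0, 0], [0, 0, 0], 0.087],
  [[0, 0, 0], [0, 0, 0], 0.087],
  [[0, 0, 0], [0, 0, 0], 0.087],
])

```text
time_s: 28.02
tool_pos: [0.6115, -0.07, 0.2814]
tool_rot: [180.0, 0.0, -82.6]
force: [0.0, -0.7, 0.5]
grip_width: 0.0871
```

Run:
```python
from cell import env
from h import *
import pickle
cs,cd,w=pickle.load(open('c6.pkl','rb'))
a=env.read_camera('side')['pixels'].astype(int);print('change at rod',np.abs(a-cd['pixels'])[180:225,255:295].max())
print(env.sign_off())
```

```text
change at rod 8
the job is handed in; nothing more can be done
None
```

The sounding rod is standing in the deep trench, let go, and the job is handed in at about 28 s.

I took the rod from the rack and put it down near the +y end of the slit. The tip touched the level bed at about 28 mm. I then dragged it along with roughly 3–7 N of pressure. It went through a shallow dip, where I felt the bottom about 4 mm down, and on to the trench, about 15 mm past the slit's centre. There I followed it down to the floor, 21 mm below the bed, released it slowly and lifted clear.

**Last checks:**
- **Standing free:** the rod stayed put when the open fingers shifted 5 mm. It showed no visible movement between the last two pictures.
- **Depth:** the pictures put the handle top at about 0.156 m, which fits the tip being on the trench floor.
- **Lean:** the rod leans about 10° along the slit. My picture estimate was 11.7°, rough to a degree or two, while the trench's clearance should allow about 9.5°.
- **Surroundings:** the dropper and the two other rack tools look unmoved in the last pictures, and I felt no contact with anything else. I did not compare the rest of the bench in detail.

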